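# Fetch the primed van body from the drying booth

## Robot

A 7-joint arm with a two-finger parallel gripper is mounted at the origin on the work surface. World frame = base frame: x ahead of the robot, y to its left, z up, the work surface at z = 0. Lengths are in m, angles in rad, forces in N, time in s.
With the tool pointing down it reaches from about 0.4 to 0.85 m from the base axis. Payload 10.4 kg.
Tool frame: the origin (TCP) lies midway between the tips of the shut fingers; the grasp point (between the pads) lies manip.grip_depth behind it (manip.grip_depth is the distance from the TCP to the grasp point, in m); z points along the fingers, x is the direction in which the jaws open and shut, and the axes are right-handed (so a half turn about z gives the same grasp; the last joint's range is limited). The gripper opens to 85 mm and grips with 20 to 120 N. Pads are 22 mm wide; open, the fingers measure 114 mm over their backs; the gripper's body (76 mm by 85 mm) begins 54 mm behind the grasp point. The pads swing forward as they close: fully open they stand 13 mm farther back than shut.
Start: joints at [-1.166, 0.332, -0.065, 1.46, 0.022, 1.35, -0.088], TCP at [0.259, 0.569, 0.231] pointing down, gripper open.
Joint ranges: [-2.6, 2.6], [-0.5, 2.12], [-1.47, 1.34], [0.16, 2.42], [-1.27, 4.41], [0.06, 2.06], [-2.6, 2.6]. Speed limits (rad/s): [2.22, 2.22, 2.79, 2.79, 3.14, 3.14, 3.14].

## Interface

Orientations are given as a unit quaternion [x, y, z, w].
In Python, from workcell import manip gives the robot as it stands. The module is installed in compiled form; this text tells all that it offers.
- The arm moves only by the tool send_rows, never from a script. Its argument "steps" is a list of rows, each a list of 2 entries, a list of its own where there are three numbers: the shift along the tool's x, y, z in m, then the turn about the tool's z in rad. In form: [[[x, y, z], spin], ...]. A call has exactly 8 rows; each row is the pose to reach, as a shift and turn from the pose commanded when the call began, along the tool's axes at that moment; what a row does not reach only later rows make up. A row lasts 1/8 s, in which the tool goes at most 62.5 mm and 10.7 degrees, less where a joint would pass 70% of its speed; a pose out of reach is approached as far as the arm can. A call with a gripper value outside its range is refused whole. "hand" is the opening, from 0 (shut) to 1 (fully open), set as the call begins (left out, the last holds). The fingers move at their own pace and stop on an object; "force" is the grip in N (left out, the last holds). Time passes only in rows, so rows that repeat a pose let the fingers close, or fill a call up. It gives the time, the measured TCP pose, the force and the opening at its end, in the units of the state.
- manip.get_obs(): the state, without advancing time (a new reading comes with each control period).
- manip.camera(name): name is "scene" or "top"; returns (picture, depth): 480x640x3 uint8, red, green, blue; 480x640 float32, m along the optical axis (not along the pixel's ray), 0 where there is no reading.
- manip.camera_info(name): a dict with "intrinsics" (3x3 intrinsics, pixels), "dist_coeffs" ([k1, k2, p1, p2, k3] as OpenCV has them; the pictures are not rectified), "pose" (4x4, takes a point from camera to world coordinates). Camera axes: x right, y up, looking along -z (the intrinsics and any distortion apply to the point x, -y, -z); pixel columns grow to the right and rows downward; lengths in m; the calibration is good to about 2 mm. A picture is of the moment at which its call begins. camera_info takes no time and is no camera call.
- manip.hand_in(): hands the job in, once; it reports no verdict.
The state is a dict: "clock": time; "joint_pos": joint angles; "joint_velocities": joint speeds; "tau": joint torques, N m; "position": TCP position; "ee_rot": TCP orientation; "ft_force": force on the tool from outside, world axes, zero at the start; "torque": the same for the moment, N m; "grip_width": opening from 0.0 (shut) to 1.0 (fully open).
Only numpy, scipy, OpenCV 4.12 (cv2) and the standard library are available. Lean on these libraries where they do the work, as an engineer would, in place of code of your own. Each camera call takes 0.05 s, during which the arm holds its last target.

## Task

Raise the drying booth's sash by its pull until it stays up by itself, and let go of it. Then reach in under it, take the grey model van body off the drying stand and set it down gently, roof up, on the flat painting board, with nothing of it hanging over the board's edge. Leave the sash up, and leave the pots, bottles, brush and other things where they are.

Things in the scene. Friction and masses are not known exactly. Their poses are not given: they have to be found in the camera images.
- booth: Fixed drying booth, clear walls, wire grille roof, 310 mm wide (y), 250 deep (x), 213 high. Origin on the bench under the middle of its front opening; x points into the booth, away from the robot. Opening: 290 mm wide, between guide posts 300 mm tall that stand out 16 mm in front; height 8 mm (floor) to 202 mm (lintel). Round cork drying stand inside: 90 mm across, top 26 mm above bench, centre 62 mm behind the opening.
- sash (a joint): Height (m) of the sliding sash, 0 shut, 0.215 fully up: a clear panel 290 x 205 mm, 8 mm in front of the booth's origin, lower edge 9 mm above the bench when shut. Raising takes up to 12 N. Let go low down it drops shut; friction holds it above some height between 50 and 95 mm, surely from 110 mm to the top. Raised 193 mm or more, its lower edge clears the whole opening.
- sash_pull (a point): Centre of the black block of the T-shaped pull, 16 (x) x 40 (y) x 24 mm high, 129 mm above the bench when shut; rises with the sash. It stands 60 mm in front of the sash on a 14 x 14 mm neck along x, at mid-width, 85 mm below the sash's top edge. Axes as the booth's. Free above, in front and beside; the panel rises behind it.
- van_center (a point): Centre, half-way up, of the grey primed body of a model goods van: a loose solid box with a rounded roof edge, 84 mm long (x), 32 wide (y), 42 high (z, roof up), about 60 g, base 21 mm below this point. It stands on the drying stand, its length along the booth's depth within 0.25 rad. Grip it by its long sides.
- board_top (a point): Middle of the top face of the painting board: a bare flat steel plate 160 x 160 mm, 8 mm thick, fixed to the bench, to one side of the booth's front (left or right). Axes along its edges, z up. On the other side lies a walled steel parts tray of the same footprint, 28 mm high.
- van_corner0 (a point): The -x -y corner of the van body's base, in the van's own axes (42 mm and 16 mm from its middle).
- van_corner1 (a point): The -x +y corner of the van body's base, in the van's own axes (42 mm and 16 mm from its middle).
- van_corner2 (a point): The +x -y corner of the van body's base, in the van's own axes (42 mm and 16 mm from its middle).
- van_corner3 (a point): The +x +y corner of the van body's base, in the van's own axes (42 mm and 16 mm from its middle).
- jar: Bystander: glass jar with metal lid, 68 mm across, 85 mm high; loose. Origin under its middle.
- rinse_pot: Bystander: open dark steel pot with two side handles, 76 mm across, 100 mm high; loose. Origin under its middle.
- paint_pot: Bystander: amber glass pot at the back of the booth, 34 mm across, 40 mm high; loose. Origin under its middle.
- booth_pot: Bystander: small glass pot at the back of the booth, 32 mm across, 42 mm high; loose. Origin under its middle.
- brush: Bystander: brush lying flat, 160 mm long; loose. Origin on the tool.
- cap: Bystander: black screw ring, 44 mm across, 14 mm high; loose. Origin under its middle.

How it is judged:
By the outcome, as a careful person would: the job done as asked, in the order asked, and still so for the second after the job is handed in, with the robot touching nothing.
It also fails if it takes over 67 s, if anything falls off the work surface, if the arm or the gripper's body presses on something with over 40 N, if the wrist force passes 120 N, or if a joint passes its speed limit or range.

## Working session

There is one attempt and no reset: what is moved stays moved. The work goes in short steps, Python scripts to look and compute and a tool call to move; the robot and the scene stay as the last step left them, time stands still between calls to the robot, and variables do not carry over. Pictures are saved under pics/ and viewed, and the job is handed in when it is done.

Besides the shell and the picture viewer there is one more tool, called after "Emit:" as a command line: name --argument value ..., lists and objects as JSON in quotes. send_rows: Moves the arm, as the interface text tells. Its arguments: {"type":"object","properties":{"steps":{"type":"array"},"hand":{"type":"number"},"force":{"type":"number"}},"required":["steps"]}

```bash
mkdir -p pics; cat > h.py <<'E'
import numpy as np, cv2
from workcell import manip
from scipy.spatial.transform import Rotation as R
def grab(n,f):
    p,d=manip.camera(n); cv2.imwrite(f'pics/{f}.png',p[:,:,::-1]); np.savez(f'pics/{f}.npz',p=p,d=d); return p,d
def ray(n,uv):
    i=manip.camera_info(n); K=np.array(i['intrinsics']);T=np.array(i['pose'])
    q=cv2.undistortPoints(np.array(uv,float).reshape(-1,1,2),K,np.array(i['dist_coeffs'])).reshape(-1,2)
    d=np.c_[q[:,0],-q[:,1],-np.ones(len(q))]@T[:3,:3].T
    return T[:3,3],d
def onplane(n,uv,z):
    o,d=ray(n,uv); t=(z-o[2])/d[:,2]; return o+d*t[:,None]
def withdepth(n,uv,D):
    o,d=ray(n,uv); return o+d*np.array(D)[:,None]
def proj(n,P):
    i=manip.camera_info(n); K=np.array(i['intrinsics']);T=np.array(i['pose'])
    c=(np.atleast_2d(P)-T[:3,3])@T[:3,:3]; c=c*[1,-1,-1]
    return cv2.projectPoints(c,np.zeros(3),np.zeros(3),K,np.array(i['dist_coeffs']))[0].reshape(-1,2)
E
python3 - <<'E'
from h import *
for n in('scene','top'):
    grab(n,n+'0'); i=manip.camera_info(n); print(n,np.round(i['intrinsics'],1).tolist(),np.round(i['dist_coeffs'],3),np.round(i['pose'],3).tolist())
print(manip.get_obs(),manip.grip_depth)
E
```

```text
scene [[611.8, 0.0, 325.7], [0.0, 611.8, 228.8], [0.0, 0.0, 1.0]] [-0.199  0.     0.     0.     0.   ] [[0.142, -0.65, 0.747, 1.68], [0.99, 0.111, -0.092, -0.124], [-0.023, 0.752, 0.659, 1.054], [0.0, 0.0, 0.0, 1.0]]
top [[572.9, 0.0, 324.1], [0.0, 572.9, 238.3], [0.0, 0.0, 1.0]] [0.051 0.    0.    0.    0.   ] [[-0.014, 0.994, -0.11, 0.469], [-1.0, -0.012, 0.019, 0.021], [0.017, 0.111, 0.994, 1.147], [0.0, 0.0, 0.0, 1.0]]
{'clock': 0.1, 'joint_pos': array([-1.16561319,  0.33284076, -0.06465863,  1.46085981,  0.02159919,
        1.34987613, -0.08850671]), 'joint_velocities': array([-0.00079533, -0.00109565, -0.00074106, -0.00256936, -0.00087816,
        0.00147543, -0.00070842]), 'tau': array([ 8.81700580e-04, -6.26738262e+01,  4.88074974e-02, -3.92425954e+01,
        1.62147603e-02,  6.98536591e-03, -8.46680064e-05]), 'position': array([0.25917211, 0.56836884, 0.23057416]), 'ee_rot': array([ 8.41094069e-01,  5.40888484e-01, -5.22552544e-04,  3.77287166e-04]), 'ft_force': array([ 0.62178373,  0.07287023, -0.78728422]), 'torque': array([ 0.07686127, -0.00638027, -0.04025925]), 'grip_width': 1.0000725634632843} 0.0187
```

View pics/scene0.png

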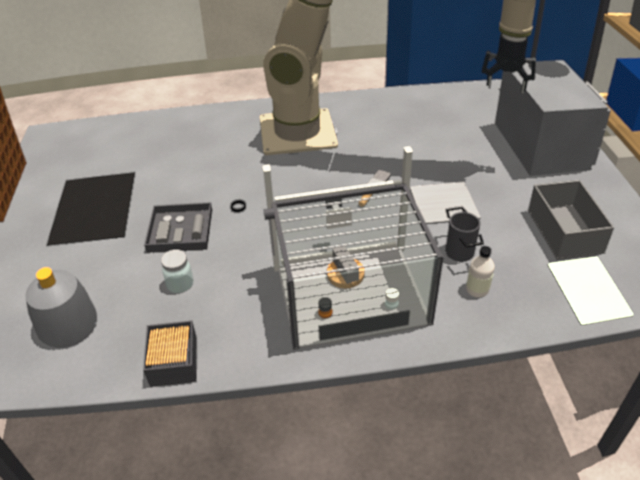

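View pics/top0.png

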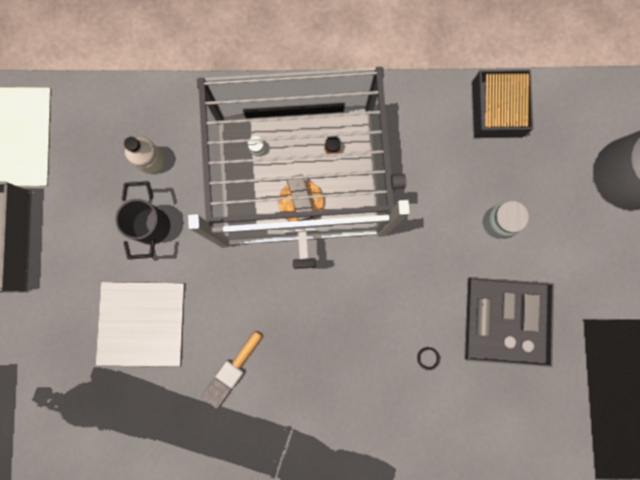

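The top view shows the booth with its opening at about row 225. The posts' tops are at (194,222) and (404,208), the pull block at (304,263) and the van at about (300,195). The pale board is on the left at (140,324) and the parts tray on the right. Next I'll measure these.

```bash
python3 - <<'E'
from h import *
a=np.load('pics/top0.npz');p,d=a['p'],a['d']
b=np.load('pics/scene0.npz')
crop=cv2.resize(p[150:290,180:420,::-1],None,fx=3.3,fy=3.3,interpolation=cv2.INTER_CUBIC); cv2.imwrite('pics/topc.png',crop)
crop=cv2.resize(b['p'][130:350,250:450,::-1],None,fx=2.7,fy=2.7,interpolation=cv2.INTER_CUBIC); cv2.imwrite('pics/scc.png',crop)
# posts
print('posts',onplane('top',[[194,222],[404,207.5]],.300).round(4).tolist())
# board
g=p.astype(int)
m=((g.min(2)>150)).astype(np.uint8); m[:, 200:]=0; m[:270]=0; m[380:]=0
cs,_=cv2.findContours(m,0,2); c=max(cs,key=cv2.contourArea); r=cv2.minAreaRect(c); print(r); bx=cv2.boxPoints(r)
w=onplane('top',bx,.008); print('board',w.round(4).tolist(),w.mean(0), 'depthpts',withdepth('top',[r[0]],[d[324,140]]))
# pull block
m=((g.max(2)<60)).astype(np.uint8); m[:255]=0;m[275:]=0;m[:,:285]=0;m[:,325:]=0
ys,xs=np.nonzero(m);print(xs.min(),xs.max(),ys.min(),ys.max())
D=np.median(d[262:265,298:311]); print('pull depth',withdepth('top',[[xs.mean(),ys.mean()]],[D]))
E
```

```text
posts [[0.59, 0.1978, 0.3], [0.6082, -0.1153, 0.3]]
((138.89549255371094, 323.7295227050781), (84.48535919189453, 86.4675521850586), 2.683774948120117)
board [[0.3565, 0.444, 0.008], [0.5219, 0.442, 0.008], [0.5116, 0.2787, 0.008], [0.3453, 0.2837, 0.008]] [0.43382858 0.36208492 0.008     ] depthpts [[0.43296864 0.36263709 0.00769456]]
312 314 265 266
pull depth [[0.53256007 0.02199828 0.14143517]]
```

View pics/topc.png

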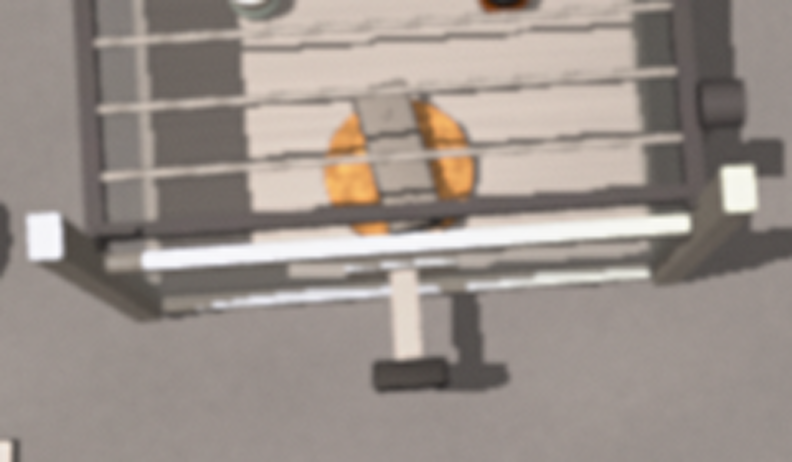

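View pics/scc.png

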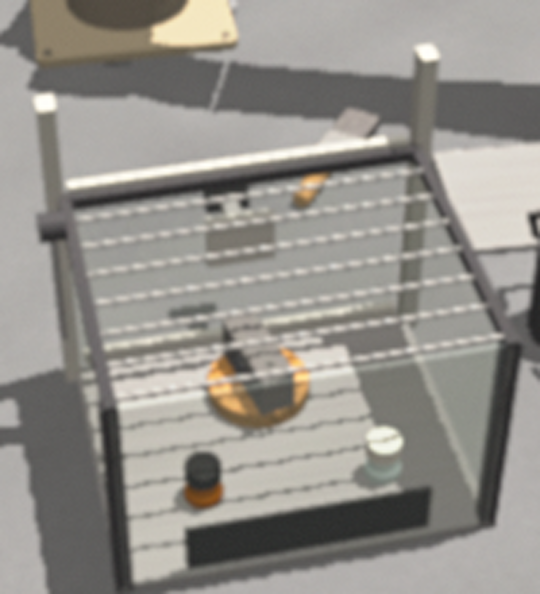

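```bash
python3 - <<'E'
from h import *
print('pull top',onplane('top',[[180+410/3.3,150+372/3.3],[180+375/3.3,150+378/3.3],[180+447/3.3,150+372/3.3]],.141).round(4).tolist())
# van roof corners in crop (top): far-left(357,95), far-right(413,95) near-right (436,195) near-left(380,203)
c=np.array([[357,97],[412,93],[436,193],[384,203]])/3.3+[180,150]
w=onplane('top',c,.068);print('roof',w.round(4).tolist(),w.mean(0)); 
# stand circle
print('stand L/R',onplane('top',np.array([[324,170],[475,158],[400,240]])/3.3+[180,150],.026).round(4).tolist())
s=np.array([[222,328],[262,312],[293,378],[258,408]])/2.7+[250,130]
print('scene',onplane('scene',s[:3],.068).round(4).tolist())
# scene posts
s=np.array([[46,103],[427,52]])/2.7+[250,130]; print('scene posts',onplane('scene',s,.3).round(4).tolist())
o=manip.get_obs(); print(R.from_quat(o['ee_rot']).as_matrix().round(3))
# pull in scene by block mask
s=np.array([[227,190]])/2.7+[250,130]; print(onplane('scene',s,.141))
E
```

```text
pull top [[0.5381, 0.0378, 0.141], [0.5352, 0.0564, 0.141], [0.5379, 0.0181, 0.141]]
roof [[0.7033, 0.068, 0.068], [0.7054, 0.0361, 0.068], [0.6465, 0.0229, 0.068], [0.641, 0.0529, 0.068]] [0.67402861 0.04497189 0.068     ]
stand L/R [[0.6681, 0.09, 0.026], [0.6744, -0.0008, 0.026], [0.6252, 0.0448, 0.026]]
scene [[0.6445, 0.0165, 0.068], [0.6301, 0.0542, 0.068], [0.7151, 0.0662, 0.068]]
scene posts [[0.6102, -0.1148, 0.3], [0.5922, 0.1975, 0.3]]
[[ 0.415  0.91  -0.   ]
 [ 0.91  -0.415 -0.001]
 [-0.001  0.    -1.   ]]
[[0.54588102 0.03708267 0.141     ]]
```

Emit:
send_rows --steps '[[[-0.029,0.037,0],-0.06],[[-0.058,0.074,0],-0.12],[[-0.087,0.111,0],-0.18],[[-0.116,0.148,0],-0.24],[[-0.145,0.185,0],-0.3],[[-0.174,0.222,0],-0.36],[[-0.203,0.259,0],-0.42],[[-0.232,0.296,0],-0.485]]' --hand 1 --force 40

```text
clock: 1.1
position: [0.4327, 0.2332, 0.2311]
ee_rot: [0.686, 0.728, -0.0, -0.0]
ft_force: [0.7, 0.5, -0.5]
grip_width: 1.003
```

Emit:
send_rows --steps '[[[-0.034,0.016,0.0],0],[[-0.067,0.031,0.0],0],[[-0.101,0.047,0.0],0],[[-0.134,0.062,0.01],0],[[-0.168,0.078,0.02],0],[[-0.201,0.094,0.03],0],[[-0.201,0.094,0.03],0],[[-0.201,0.094,0.03],0]]'

```text
clock: 2.1
position: [0.5374, 0.0401, 0.2011]
ee_rot: [0.686, 0.727, -0.0, -0.0]
ft_force: [-0.3, 1.5, 0.2]
grip_width: 1.001
```

```bash
python3 - <<'E'
from h import *
for n in('scene','top'):
    p,d=grab(n,n+'1')
a=np.hstack([cv2.resize(np.load('pics/top1.npz')['p'][120:300,200:420],(400,327)),cv2.resize(np.load('pics/scene1.npz')['p'][100:300,200:440],(392,327))])
cv2.imwrite('pics/c1.png',a[:,:,::-1])
print(proj('top',[[.538,.0375,.141]]),manip.get_obs()['joint_pos'].round(3))
E
```

```text
[[304.39336913 262.79272985]] [-0.48   0.159  0.357  1.75  -0.059  1.243  1.521]
```

View pics/c1.png

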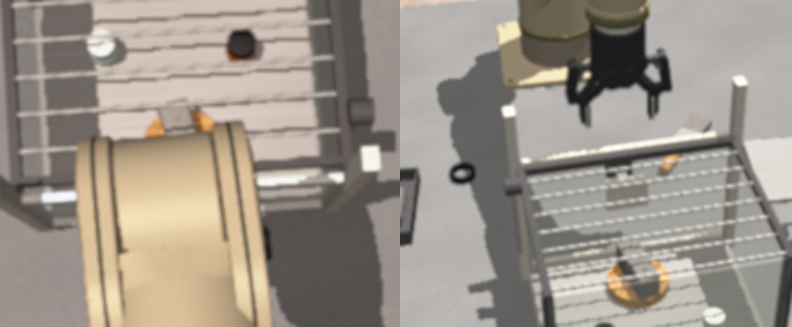

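Emit:
send_rows --steps '[[[-0.0025,0,0.02],0],[[-0.0025,0,0.04],0],[[-0.0025,0,0.06],0],[[-0.0025,0,0.075],0],[[-0.0025,0,0.09],0],[[-0.0025,0,0.09],0],[[-0.0025,0,0.09],0],[[-0.0025,0,0.09],0]]'

```text
clock: 3.2
position: [0.5383, 0.0371, 0.112]
ee_rot: [0.687, 0.727, 0.001, 0.0]
ft_force: [0.4, 0.3, 0.4]
grip_width: 1.0
```

```bash
python3 - <<'E'
from h import *
for n in('scene','top'):
    p,d=grab(n,n+'2')
a=np.hstack([cv2.resize(np.load('pics/top2.npz')['p'][120:300,200:420],(400,327)),cv2.resize(np.load('pics/scene2.npz')['p'][100:300,200:440],(392,327))])
cv2.imwrite('pics/c2.png',a[:,:,::-1])
print(manip.get_obs()['ft_force'],manip.get_obs()['joint_pos'].round(3))
E
```

```text
[0.10221861 0.33008265 0.45186657] [-0.461  0.25   0.351  1.85  -0.098  1.058  1.556]
```

View pics/c2.png

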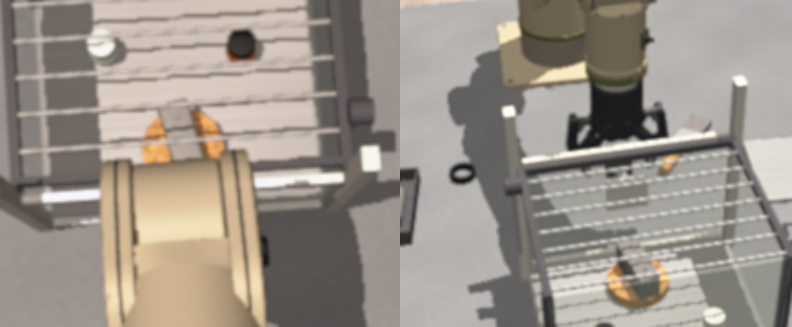

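Emit:
send_rows --steps '[[[0,0,0],0],[[0,0,0],0],[[0,0,0],0],[[0,0,0],0],[[0,0,0],0],[[0,0,0],0],[[0,0,-0.005],0],[[0,0,-0.01],0]]' --hand 0 --force 60

```text
clock: 4.3
position: [0.5378, 0.0377, 0.1209]
ee_rot: [0.686, 0.727, 0.0, -0.0]
ft_force: [3.4, 4.6, -7.7]
grip_width: 0.459
```

Emit:
send_rows --steps '[[[0,0,-0.02],0],[[0,0,-0.045],0],[[0,0,-0.07],0],[[0,0,-0.095],0],[[0,0,-0.12],0],[[0,0,-0.145],0],[[0,0,-0.17],0],[[0,0,-0.19],0]]'

```text
clock: 5.3
position: [0.5378, 0.0377, 0.312]
ee_rot: [0.686, 0.727, 0.0, -0.0]
ft_force: [1.9, 3.6, -4.0]
grip_width: 0.455
```

Emit:
send_rows --steps '[[[0,0,-0.005],0],[[0,0,-0.008],0],[[0,0,-0.008],0],[[0,0,-0.008],0],[[0,0,-0.008],0],[[0,0,-0.008],0],[[0,0,-0.008],0],[[0,0,-0.008],0]]'

```text
clock: 6.3
position: [0.5378, 0.0377, 0.3192]
ee_rot: [0.686, 0.727, 0.0, -0.0]
ft_force: [-2.0, 4.9, 2.1]
grip_width: 0.454
```

```bash
python3 - <<'E'
from h import *
for n in('scene','top'):
    p,d=grab(n,n+'3')
print(manip.get_obs()['ft_force'],manip.get_obs()['joint_pos'].round(3))
E
```

```text
[-1.08737813  5.90914808  2.02957319] [-0.489  0.101  0.366  1.564 -0.037  1.483  1.508]
```

View pics/scene3.png

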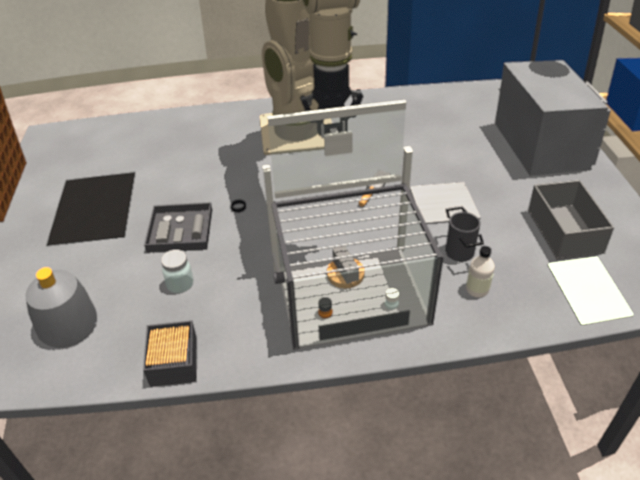

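Emit:
send_rows --steps '[[[0,0,0],0],[[0,0,0],0],[[0,0,0],0],[[0,0,0],0],[[0,-0.015,0],0],[[0,-0.035,0],0],[[0,-0.06,0],0],[[0,-0.08,0],0]]' --hand 1

```text
clock: 7.4
position: [0.4564, 0.0322, 0.3194]
ee_rot: [0.687, 0.727, 0.0, 0.0]
ft_force: [0.4, -0.4, 0.4]
grip_width: 1.001
```

```bash
python3 - <<'E'
from h import *
p,d=grab('scene','scene4'); p,d=grab('top','top4')
c=np.hstack([cv2.resize(np.load('pics/scene4.npz')['p'][80:260,240:440],(400,360)),cv2.resize(p[150:330,200:420],(400,360))]);cv2.imwrite('pics/c4.png',c[:,:,::-1])
print(manip.get_obs()['joint_pos'].round(3))
E
```

```text
[-0.519 -0.098  0.325  1.748  0.031  1.486  1.431]
```

View pics/c4.png

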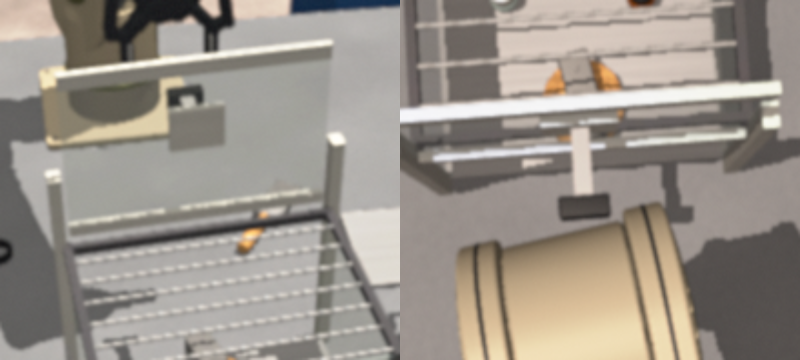

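Emit:
send_rows --steps '[[[0,0,-0.05],0],[[0,0,-0.1],0],[[0,0,-0.15],0],[[0,0,-0.2],0],[[0,0,-0.25],0],[[0,0,-0.3],0],[[0,0,-0.35],0],[[0,0,-0.4],0]]'

```text
clock: 8.5
position: [0.462, 0.0326, 0.6247]
ee_rot: [0.686, 0.726, 0.028, 0.022]
ft_force: [-0.2, -0.3, 0.1]
grip_width: 0.998
```

```bash
python3 - <<'E'
from h import *
o=manip.get_obs();print(o['joint_pos'].round(3),o['position'],R.from_quat(o['ee_rot']).as_matrix().round(3).tolist())
E
```

```text
[-0.974  0.02   0.844  0.998 -0.018  2.058  1.488] [0.46203937 0.03260947 0.6246866 ] [[-0.057, 0.996, 0.071], [0.998, 0.056, 0.01], [0.006, 0.072, -0.997]]
```

Emit:
send_rows --steps '[[[0,0,-0.05],0],[[0,0,-0.1],0],[[0,0,-0.15],0],[[0,0,-0.2],0],[[0,0,-0.25],0],[[0,0,-0.3],0],[[0,0,-0.35],0],[[0,0,-0.4],0]]'

```text
clock: 9.5
position: [0.451, 0.0308, 0.6572]
ee_rot: [0.685, 0.725, 0.058, 0.045]
ft_force: [1.1, 0.0, -0.2]
grip_width: 1.003
```

```bash
python3 - <<'E'
from h import *
o=manip.get_obs();print(o['joint_pos'].round(3),o['position'],R.from_quat(o['ee_rot']).as_matrix().round(3).tolist())
E
```

```text
[-3.130e-01  4.000e-03  1.430e-01  9.340e-01  2.000e-03  2.058e+00
  1.459e+00] [0.45101604 0.03081847 0.65724683] [[-0.058, 0.988, 0.144], [0.998, 0.056, 0.023], [0.014, 0.145, -0.989]]
```

Emit:
send_rows --steps '[[[0,0,0.02],0],[[0,0,0.04],0],[[0,0,0.06],0],[[0,0,0.08],0],[[0,0,0.1],0],[[0,0,0.1],0],[[0,0,0.1],0],[[0,0,0.1],0]]'

```text
clock: 10.5
position: [0.4653, 0.0331, 0.5592]
ee_rot: [0.685, 0.725, 0.058, 0.045]
ft_force: [-1.0, 0.4, 0.4]
grip_width: 1.0
```

```bash
python3 - <<'E'
from h import *
o=manip.get_obs();print(o['joint_pos'].round(3),o['position'],R.from_quat(o['ee_rot']).as_matrix().round(3).tolist())
E
```

```text
[-0.313 -0.089  0.126  1.253  0.016  1.83   1.447] [0.46528681 0.03308013 0.5592138 ] [[-0.058, 0.988, 0.145], [0.998, 0.056, 0.023], [0.015, 0.146, -0.989]]
```

Emit:
send_rows --steps '[[[0,0,-0.5],0],[[0,0,-0.5],0],[[0,0,-0.5],0],[[0,0,-0.5],0],[[0,0,-0.5],0],[[0,0,-0.5],0],[[0,0,-0.5],0],[[0,0,-0.5],0]]'

```text
clock: 11.5
position: [0.4198, 0.0259, 0.6924]
ee_rot: [0.682, 0.722, 0.087, 0.069]
ft_force: [-0.1, -0.1, 0.3]
grip_width: 0.997
```

```bash
python3 - <<'E'
from h import *
o=manip.get_obs();print(o['joint_pos'].round(3),o['position'],R.from_quat(o['ee_rot']).as_matrix().round(3).tolist())
E
```

```text
[ 0.904 -0.034 -0.989  0.878 -0.046  2.058  1.514] [0.41982661 0.02589098 0.6923977 ] [[-0.059, 0.974, 0.219], [0.998, 0.054, 0.031], [0.019, 0.221, -0.975]]
```

Emit:
send_rows --steps '[[[0,0.15,-0.5],0],[[0,0.15,-0.5],0],[[0,0.15,-0.5],0],[[0,0.15,-0.5],0],[[0,0.15,-0.5],0],[[0,0.15,-0.5],0],[[0,0.15,-0.5],0],[[0,0.15,-0.5],0]]'

```text
clock: 12.5
position: [0.4474, 0.0214, 0.7264]
ee_rot: [0.679, 0.719, 0.117, 0.093]
ft_force: [-0.7, -0.6, 0.3]
grip_width: 1.0
```

```bash
cat > s.py <<'E'
from h import *
o=manip.get_obs();print(o['joint_pos'].round(3),o['position'].round(4),o['ft_force'].round(1));m=R.from_quat(o['ee_rot']).as_matrix();print(m.round(3).tolist(),'tilt',np.arccos(-m[2,2]))
E
python3 s.py
```

```text
[-9.300e-02 -1.000e-03 -5.800e-02  7.840e-01  2.000e-03  2.058e+00
  1.478e+00] [0.4474 0.0214 0.7264] [-0.7 -0.6  0.3]
[[-0.061, 0.954, 0.293], [0.998, 0.051, 0.042], [0.026, 0.295, -0.955]] tilt 0.30024383962168183
```

Emit:
send_rows --steps '[[[0,0.4,-0.5],0],[[0,0.4,-0.5],0],[[0,0.4,-0.5],0],[[0,0.4,-0.5],0],[[0,0.4,-0.5],0],[[0,0.4,-0.5],0],[[0,0.4,-0.5],0],[[0,0.4,-0.5],0]]'

```text
clock: 13.5
position: [0.5327, 0.0212, 0.7513]
ee_rot: [0.675, 0.714, 0.143, 0.117]
ft_force: [0.5, -0.4, 1.3]
grip_width: 1.0
```

```bash
python3 s.py
```

```text
[-0.407  0.2    0.479  0.529 -0.175  2.058  1.562] [0.5327 0.0212 0.7513] [ 0.5 -0.4  1.3]
[[-0.061, 0.931, 0.361], [0.998, 0.047, 0.046], [0.026, 0.363, -0.932]] tilt 0.37220655568272587
```

Emit:
send_rows --steps '[[[0,0.1,-0.5],0],[[0,0.1,-0.5],0],[[0,0.1,-0.5],0],[[0,0.1,-0.5],0],[[0,0.1,-0.5],0],[[0,0.1,-0.5],0],[[0,0.1,-0.5],0],[[0,0.1,-0.5],0]]'

```text
clock: 14.5
position: [0.4645, 0.0139, 0.7921]
ee_rot: [0.67, 0.708, 0.171, 0.142]
ft_force: [0.2, 0.1, 0.4]
grip_width: 0.999
```

```bash
python3 s.py
```

```text
[-1.035  0.03   1.005  0.619 -0.071  2.058  1.543] [0.4645 0.0139 0.7921] [0.2 0.1 0.4]
[[-0.062, 0.901, 0.43], [0.998, 0.044, 0.053], [0.028, 0.432, -0.901]] tilt 0.4478423203551144
```

Emit:
send_rows --steps '[[[0,0.25,-0.5],0],[[0,0.25,-0.5],0],[[0,0.25,-0.5],0],[[0,0.25,-0.5],0],[[0,0.25,-0.5],0],[[0,0.25,-0.5],0],[[0,0.25,-0.5],0],[[0,0.25,-0.5],0]]'

```text
clock: 15.5
position: [0.463, 0.011, 0.8235]
ee_rot: [0.664, 0.702, 0.197, 0.166]
ft_force: [-0.1, 0.2, -1.2]
grip_width: 0.998
```

```bash
python3 s.py
```

```text
[-0.859  0.054  0.882  0.529 -0.117  2.058  1.555] [0.463  0.011  0.8235] [-0.1  0.2 -1.2]
[[-0.063, 0.867, 0.494], [0.998, 0.04, 0.056], [0.029, 0.496, -0.868]] tilt 0.5201957018651098
```

Emit:
send_rows --steps '[[[0,0.2,-0.5],0],[[0,0.2,-0.5],0],[[0,0.2,-0.5],0],[[0,0.2,-0.5],0],[[0,0.2,-0.5],0],[[0,0.2,-0.5],0],[[0,0.2,-0.5],0],[[0,0.2,-0.5],0]]'

```text
clock: 16.5
position: [0.4236, -0.0001, 0.8543]
ee_rot: [0.658, 0.694, 0.223, 0.188]
ft_force: [0.2, 0.8, 0.1]
grip_width: 1.0
```

```bash
python3 s.py
```

```text
[-7.300e-02 -2.000e-03 -3.100e-02  4.930e-01 -5.000e-03  2.058e+00
  1.517e+00] [ 4.236e-01 -1.000e-04  8.543e-01] [0.2 0.8 0.1]
[[-0.064, 0.829, 0.555], [0.997, 0.035, 0.062], [0.032, 0.558, -0.83]] tilt 0.5925092450631374
```

Emit:
send_rows --steps '[[[0,0.25,-0.5],0],[[0,0.25,-0.5],0],[[0,0.25,-0.5],0],[[0,0.25,-0.5],0],[[0,0.25,-0.5],0],[[0,0.25,-0.5],0],[[0,0.25,-0.5],0],[[0,0.25,-0.5],0]]'

```text
clock: 17.5
position: [0.3867, -0.0077, 0.8837]
ee_rot: [0.651, 0.686, 0.248, 0.211]
ft_force: [0.3, 1.4, 0.5]
grip_width: 1.001
```

```bash
python3 s.py
```

```text
[ 0.671 -0.028 -0.649  0.443 -0.104  2.058  1.56 ] [ 0.3867 -0.0077  0.8837] [0.3 1.4 0.5]
[[-0.064, 0.788, 0.612], [0.997, 0.031, 0.065], [0.033, 0.615, -0.788]] tilt 0.6632529420679292
```

Emit:
send_rows --steps '[[[0,0.25,-0.5],0],[[0,0.25,-0.5],0],[[0,0.25,-0.5],0],[[0,0.25,-0.5],0],[[0,0.25,-0.5],0],[[0,0.25,-0.5],0],[[0,0.25,-0.5],0],[[0,0.25,-0.5],0]]'

```text
clock: 18.5
position: [0.3499, -0.0097, 0.911]
ee_rot: [0.643, 0.677, 0.272, 0.234]
ft_force: [-0.4, -0.1, -0.9]
grip_width: 1.001
```

```bash
python3 s.py
```

```text
[ 0.506 -0.087 -0.37   0.432 -0.206  2.058  1.582] [ 0.3499 -0.0097  0.911 ] [-0.4 -0.1 -0.9]
[[-0.064, 0.743, 0.667], [0.997, 0.026, 0.067], [0.032, 0.669, -0.742]] tilt 0.7341476991669652
```

Emit:
send_rows --steps '[[[0,0.35,-0.5],0],[[0,0.35,-0.5],0],[[0,0.35,-0.5],0],[[0,0.35,-0.5],0],[[0,0.35,-0.5],0],[[0,0.35,-0.5],0],[[0,0.35,-0.5],0],[[0,0.35,-0.5],0]]'

```text
clock: 19.5
position: [0.3397, -0.01, 0.9382]
ee_rot: [0.634, 0.667, 0.295, 0.256]
ft_force: [0.5, 0.6, -0.8]
grip_width: 0.999
```

```bash
python3 s.py
```

```text
[ 0.589 -0.072 -0.418  0.349 -0.24   2.058  1.579] [ 0.3397 -0.01    0.9382] [ 0.5  0.6 -0.8]
[[-0.064, 0.695, 0.716], [0.997, 0.022, 0.068], [0.032, 0.718, -0.695]] tilt 0.8025900915232774
```

Emit:
send_rows --steps '[[[0,0.35,-0.5],0],[[0,0.35,-0.5],0],[[0,0.35,-0.5],0],[[0,0.35,-0.5],0],[[0,0.35,-0.5],0],[[0,0.35,-0.5],0],[[0,0.35,-0.5],0],[[0,0.35,-0.5],0]]'

```text
clock: 20.5
position: [0.3119, -0.0111, 0.9622]
ee_rot: [0.625, 0.657, 0.317, 0.278]
ft_force: [0.3, 0.5, 0.5]
grip_width: 0.999
```

```bash
python3 s.py
```

```text
[ 0.48  -0.099 -0.252  0.312 -0.293  2.058  1.58 ] [ 0.3119 -0.0111  0.9622] [0.3 0.5 0.5]
[[-0.064, 0.646, 0.761], [0.997, 0.017, 0.069], [0.031, 0.763, -0.645]] tilt 0.8695790829916167
```

Emit:
send_rows --steps '[[[0,0.35,-0.5],0],[[0,0.35,-0.5],0],[[0,0.35,-0.5],0],[[0,0.35,-0.5],0],[[0,0.35,-0.5],0],[[0,0.35,-0.5],0],[[0,0.35,-0.5],0],[[0,0.35,-0.5],0]]'

```text
clock: 21.5
position: [0.2745, -0.0123, 0.9831]
ee_rot: [0.616, 0.646, 0.338, 0.298]
ft_force: [-0.3, -0.1, 0.2]
grip_width: 0.994
```

```bash
python3 s.py
```

```text
[ 0.343 -0.144 -0.08   0.297 -0.326  2.058  1.579] [ 0.2745 -0.0123  0.9831] [-0.3 -0.1  0.2]
[[-0.063, 0.594, 0.802], [0.998, 0.013, 0.069], [0.031, 0.804, -0.593]] tilt 0.9358011759320087
```

```bash
python3 - <<'E'
from h import *
p,d=grab('scene','scene5'); q,e=grab('top','top5')
cv2.imwrite('pics/c5s.png',cv2.resize(p[220:330,290:420,::-1],None,fx=6,fy=5.4,interpolation=cv2.INTER_CUBIC))
cv2.imwrite('pics/c5t.png',cv2.resize(q[150:270,240:370,::-1],None,fx=6,fy=5,interpolation=cv2.INTER_CUBIC))
E
```

View pics/c5t.png

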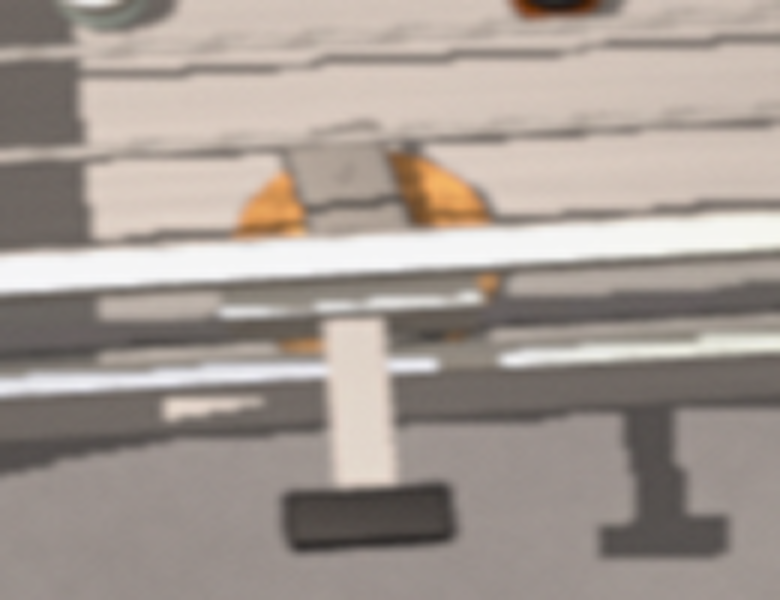

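View pics/c5s.png

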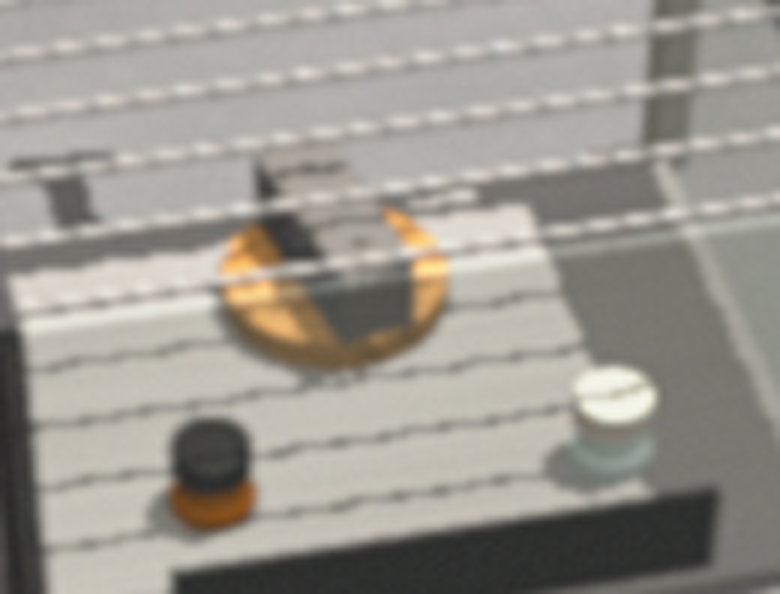

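View pics/scene5.png

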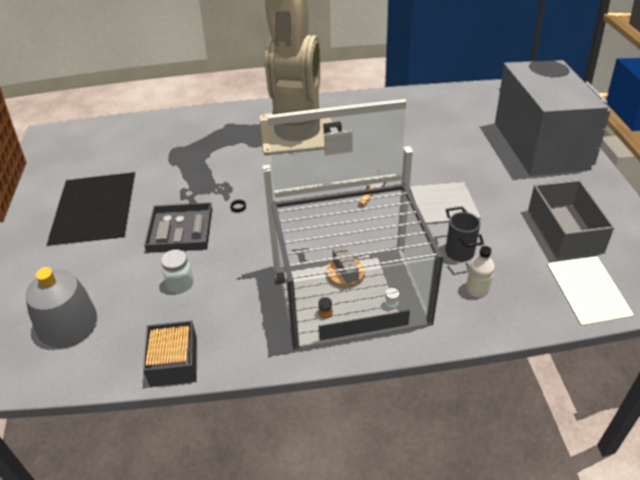

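```bash
python3 - <<'E'
from h import *
s=np.array([[345,342],[408,320]])/[6,5.4]+[290,220]; print('far base',onplane('scene',s,.026).round(4).tolist())
s=np.array([[258,155],[347,162],[412,258]])/[6,5.4]+[290,220]; print('scene roof',onplane('scene',s,.067).round(4).tolist())
t=np.array([[288,152],[388,150],[308,218],[412,222]])/[6,5]+[240,150]; w=onplane('top',t,.066);print(w.round(4).tolist())
t=np.array([[383,152],[404,222]])
# depth at roof in top
a=np.load('pics/top5.npz')['d'];uv=np.array([[297,182],[300,190],[296,186]]);print(withdepth('top',uv,[a[v,u] for u,v in uv]).round(4).tolist())
E
```

```text
far base [[0.7127, 0.0413, 0.026], [0.7038, 0.0676, 0.026]]
scene roof [[0.6343, 0.0198, 0.067], [0.6446, 0.0536, 0.067], [0.7071, 0.068, 0.067]]
[[0.7018, 0.0684, 0.066], [0.7023, 0.0365, 0.066], [0.6761, 0.0623, 0.066], [0.6741, 0.0292, 0.066]]
[[0.6979, 0.0511, 0.0691], [0.6824, 0.0456, 0.0683], [0.6904, 0.0532, 0.0677]]
```

The sash has stayed up, and the tool is now tilted about 54° from vertical. That came from pushing against joint 6's limit, and the tilt stays in the commanded pose. The van centre is at about (0.667, 0.0445), yaw about 0.24. I'm going down to in front of the opening.

Emit:
send_rows --steps '[[[0,-0.032,0.037],-0.005],[[0,-0.064,0.074],-0.01],[[0.001,-0.096,0.111],-0.015],[[0.001,-0.13,0.15],-0.02],[[0.001,-0.163,0.188],-0.025],[[0.001,-0.196,0.226],-0.03],[[0.001,-0.228,0.263],-0.035],[[0.001,-0.26,0.3],-0.04]]'

```text
clock: 22.6
position: [0.4196, -0.023, 0.7621]
ee_rot: [0.595, 0.668, 0.344, 0.286]
ft_force: [0.0, 3.6, 0.1]
grip_width: 1.005
```

```bash
python3 s.py; cat > t.py <<'E'
import sys
from h import *
o=manip.get_obs();m=R.from_quat(o['ee_rot']).as_matrix();g=np.array([float(a) for a in sys.argv[1:4]])
print('tool delta',(m.T@(g-o['position'])).round(4))
E
python3 t.py .445 .025 .21
```

```text
[ 0.699 -0.499 -0.193  1.363 -0.593  1.449  1.989] [ 0.4196 -0.023   0.7621] [0.  3.6 0.1]
[[-0.128, 0.599, 0.791], [0.991, 0.054, 0.119], [0.028, 0.799, -0.6]] tilt 0.9267300555210439
tool delta [ 0.0289 -0.4234  0.3573]
```

Emit:
send_rows --steps '[[[0.003,-0.04,0.034],0],[[0.006,-0.08,0.068],0],[[0.009,-0.12,0.102],0],[[0.012,-0.16,0.136],0],[[0.015,-0.2,0.17],0],[[0.018,-0.24,0.204],0],[[0.021,-0.29,0.25],0],[[0.024,-0.33,0.28],0]]'

```text
clock: 23.6
position: [0.5233, -0.0512, 0.5107]
ee_rot: [0.615, 0.656, 0.34, 0.276]
ft_force: [-1.1, -3.3, 0.9]
grip_width: 0.999
```

```bash
python3 s.py;python3 t.py .445 .025 .21
```

```text
[ 0.371 -0.499 -0.123  1.926 -0.457  0.882  2.007] [ 0.5233 -0.0512  0.5107] [-1.1 -3.3  0.9]
[[-0.091, 0.619, 0.781], [0.994, 0.012, 0.106], [0.056, 0.786, -0.616]] tilt 0.9070490061549701
tool delta [ 0.0659 -0.2838  0.1322]
```

```bash
cat > fk.py <<'E'
import numpy as np, itertools
from scipy.spatial.transform import Rotation as R
from scipy.optimize import least_squares
S=[([-1.1656,.3328,-.0647,1.4609,.0216,1.3499,-.0885],[.25917,.56837,.23057],[.8411,.5409,-.0005,.0004]),
([-.48,.159,.357,1.75,-.059,1.243,1.521],[.5374,.0401,.2011],[.686,.727,0,0]),
([-.461,.25,.351,1.85,-.098,1.058,1.556],[.5383,.0371,.112],[.687,.727,.001,0]),
([-.489,.101,.366,1.564,-.037,1.483,1.508],[.5378,.0377,.3192],[.686,.727,0,0]),
([-.519,-.098,.325,1.748,.031,1.486,1.431],[.4564,.0322,.3194],[.687,.727,0,0]),
([-.974,.02,.844,.998,-.018,2.058,1.488],[.462,.0326,.6247],[.686,.726,.028,.022]),
([-.313,.004,.143,.934,.002,2.058,1.459],[.451,.0308,.6572],[.685,.725,.058,.045]),
([-.313,-.089,.126,1.253,.016,1.83,1.447],[.4653,.0331,.5592],[.685,.725,.058,.045]),
([.904,-.034,-.989,.878,-.046,2.058,1.514],[.4198,.0259,.6924],[.682,.722,.087,.069]),
([-.407,.2,.479,.529,-.175,2.058,1.562],[.5327,.0212,.7513],[.675,.714,.143,.117]),
([-1.035,.03,1.005,.619,-.071,2.058,1.543],[.4645,.0139,.7921],[.67,.708,.171,.142]),
([.671,-.028,-.649,.443,-.104,2.058,1.56],[.3867,-.0077,.8837],[.651,.686,.248,.211]),
([.343,-.144,-.08,.297,-.326,2.058,1.579],[.2745,-.0123,.9831],[.616,.646,.338,.298]),
([.371,-.499,-.123,1.926,-.457,.882,2.007],[.5233,-.0512,.5107],[.615,.656,.34,.276])]
def rot(q,sg,off):
    f=lambda ax,a:R.from_euler(ax,a)
    rs=[f('z',sg[0]*q[0]+off),f('y',q[1]),f('z',sg[1]*q[2]),f('y',q[3]),f('z',sg[2]*q[4]),f('y',q[5]),f('z',sg[3]*q[6])]
    out=[];r=R.identity()
    for a in rs: r=r*a; out.append(r)
    return out
def pos(q,L,sg,off):
    o=rot(q,sg,off); p=np.array([0,0,L[0]])
    # offsets (x,z) after q2(upper), q4(forearm), q6(tool) ; plus x after q1,q3,q5 
    p=p+o[0].apply([L[1],0,0])+o[2].apply([L[2],0,L[3]])+o[4].apply([L[4],0,L[5]])+o[5].apply([L[6],0,L[7]])
    return p
def fit():
    best=None
    for sg in itertools.product([1,-1],repeat=4):
        # orientation consistency: tool const
        def res(x):
            e=[]
            for q,p,r in S: e+=list((rot(q,sg,x[0])[-1]*R.from_rotvec(x[1:4])*R.from_quat(r).inv()).as_rotvec())
            return np.array(e)
        for o in(0,3.1,1.57,-1.57):
          for t in (0,1.57,3.1):
            s=least_squares(res,[o,0,0,t])
            if best is None or s.cost<best[0]: best=(s.cost,sg,s.x)
    _,sg,x=best
    def rp(L): return np.concatenate([pos(q,L,sg,x[0])-p for q,p,r in S])
    s=least_squares(rp,[.3,0,0,.4,0,.4,.1,.2]); return best,s
if __name__=='__main__':
    b,s=fit(); print(b,s.x.round(4),np.abs(s.fun).max())
E
python3 fk.py
```

```text
(np.float64(9.669483747825932e-06), (-1, -1, -1, -1), array([-2.07216973e-05,  2.13396851e-05, -3.47408469e-04, -3.14127100e+00])) [ 0.2704 -0.0225  0.0327  0.3821  0.0005  0.485  -0.01    0.2845] 0.05495471221799011
```

```bash
cat > fk2.py <<'E'
from fk import *
sg=(-1,-1,-1,-1)
def A(q):
    o=rot(q,sg,0); M=[np.eye(3)[:,2:]]
    for k in range(7): M.append(o[k].as_matrix())
    return np.hstack(M)
M=np.vstack([A(q) for q,p,r in S]); b=np.concatenate([p for q,p,r in S])
x=np.linalg.lstsq(np.vstack([M,1e-3*np.eye(M.shape[1])]),np.r_[b,np.zeros(M.shape[1])],rcond=None)[0]
if __name__=='__main__': print(x.round(3), np.abs((M@x-b)).max()); print((M@x-b).reshape(-1,3).round(4))
E
python3 fk2.py
```

```text
[ 0.129  0.    -0.011  0.129 -0.    -0.011  0.225 -0.    -0.012  0.225
 -0.    -0.012  0.245  0.     0.     0.245 -0.     0.     0.172  0.
 -0.     0.172] 0.0005343275774234574
[[ 0.     -0.     -0.    ]
 [ 0.      0.0001  0.0005]
 [-0.0001 -0.     -0.0005]
 [ 0.      0.0001  0.0002]
 [-0.0002 -0.0001  0.0001]
 [-0.      0.0002  0.0001]
 [ 0.0001  0.0001 -0.0002]
 [ 0.0002  0.     -0.0004]
 [-0.      0.0001 -0.    ]
 [ 0.0001 -0.0001  0.0001]
 [-0.0001 -0.0003  0.0002]
 [-0.0002 -0.0001  0.0002]
 [ 0.0002  0.0001 -0.0003]
 [-0.     -0.0001  0.0001]]
```

```bash
cat > sim.py <<'E'
from fk2 import *
lo=np.array([-2.6,-.5,-1.47,.16,-1.27,.06,-2.6]);hi=np.array([2.6,2.12,1.34,2.42,4.41,2.06,2.6])
C=R.from_rotvec([2.13e-5,-3.47e-4,-3.14127])
def fk(q): return A(q)@x, rot(q,sg,0)[-1]*C
def ik(q0,p,r,w=.43,reg=1e-3):
    def f(q):
        a,b=fk(q); return np.r_[a-p,w*(b*r.inv()).as_rotvec(),reg*(q-q0)]
    return least_squares(f,np.clip(q0,lo+1e-6,hi-1e-6),bounds=(lo,hi)).x
def run(q,r,way,n=12):
    p=fk(q)[0]
    for wpt in way:
        for t in np.linspace(0,1,n+1)[1:]:
            q=ik(q,p+(np.array(wpt)-p)*t,r)
        a,b=fk(q); print(np.array(wpt).round(3),'err',np.linalg.norm(a-wpt).round(4),'rot',(b*r.inv()).magnitude().round(3),'tilt',np.arccos(-b.as_matrix()[2,2]).round(3),q.round(2)); p=np.array(wpt)
    return q
E
cat > plan.py <<'E'
from sim import *
from workcell import manip
o=manip.get_obs(); q=o['joint_pos']; print(np.abs(fk(q)[0]-o['position']).max(),(fk(q)[1]*R.from_quat(o['ee_rot']).inv()).magnitude())
r=R.from_quat(o['ee_rot'])
run(q,r,[[.55,-.08,.45],[.56,-.08,.22],[.57,-.02,.20],[.575,.03,.19],[.631,.04,.113],[.674,.044,.039]])
E
python3 plan.py
```

```text
0.00019124599026520972 0.0003912630709002961Traceback (most recent call last):
  File "plan.py", line 5, in <module>
    run(q,r,[[.55,-.08,.45],[.56,-.08,.22],[.57,-.02,.20],[.575,.03,.19],[.631,.04,.113],[.674,.044,.039]])
    ~~~^^^^^^^^^^^^^^^^^^^^^^^^^^^^^^^^^^^^^^^^^^^^^^^^^^^^^^^^^^^^^^^^^^^^^^^^^^^^^^^^^^^^^^^^^^^^^^^^^^^^
  File "sim.py", line 14, in run
    a,b=fk(q); print(np.array(wpt).round(3),'err',np.linalg.norm(a-wpt).round(4),'rot',(b*r.inv()).magnitude().round(3),'tilt',np.arccos(-b.as_matrix()[2,2]).round(3),q.round(2)); p=np.array(wpt)
                                                                                       ^^^^^^^^^^^^^^^^^^^^^^^^^^^^^
AttributeError: 'float' object has no attribute 'round'
```

```bash
sed -i "s/(b\*r.inv()).magnitude().round(3)/round(float((b*r.inv()).magnitude()),3)/" sim.py; python3 plan.py
```

```text
0.00019124599026520972 0.0003912630709002961
[ 0.55 -0.08  0.45] err 0.0 rot 0.0 tilt 0.907 [ 0.33 -0.43 -0.06  2.01 -0.51  0.75  2.12]
[ 0.56 -0.08  0.22] err 0.0 rot 0.0 tilt 0.907 [-0.22 -0.29  0.41  2.39 -0.83  0.23  2.6 ]
[ 0.57 -0.02  0.2 ] err 0.0 rot 0.0 tilt 0.907 [-0.25 -0.24  0.27  2.42 -0.87  0.09  2.5 ]
[0.575 0.03  0.19 ] err 0.0028 rot 0.008 tilt 0.899 [ 0.14 -0.19 -0.25  2.4  -1.12  0.06  2.6 ]
[0.631 0.04  0.113] err 0.029 rot 0.099 tilt 0.809 [-1.42  0.    1.34  2.3  -1.07  0.06  2.6 ]
[0.674 0.044 0.039] err 0.0454 rot 0.174 tilt 0.734 [-0.17  0.26  0.07  2.12 -1.09  0.06  2.6 ]
```

```bash
cat > plan2.py <<'E'
from sim import *
from workcell import manip
o=manip.get_obs(); q=o['joint_pos']; r=R.from_quat(o['ee_rot'])
print('left'); run(q,r,[[.50,-.03,.48],[.50,.15,.48],[.53,.16,.35],[.56,.16,.22],[.57,.08,.20],[.575,.044,.19],[.631,.044,.113],[.674,.044,.039]])
print('global final')
rng=np.random.default_rng(0); sols=[]
for k in range(60):
    s=ik(rng.uniform(lo,hi),np.array([.674,.044,.039]),r,reg=0)
    a,b=fk(s)
    if np.linalg.norm(a-[.674,.044,.039])<1e-4 and (b*r.inv()).magnitude()<1e-3: sols.append(s)
for s in sorted(sols,key=lambda s:s[4]): print(s.round(2))
E
python3 plan2.py
```

```text
left
[ 0.5  -0.03  0.48] err 0.0227 rot 0.033 tilt 0.88 [ 0.39 -0.5  -0.16  1.97 -0.48  0.87  2.02]
[0.5  0.15 0.48] err 0.0106 rot 0.015 tilt 0.894 [-0.36 -0.5  -0.16  1.98  0.32  0.84  0.98]
[0.53 0.16 0.35] err 0.0 rot 0.0 tilt 0.907 [-0.29 -0.43 -0.23  2.21  0.44  0.54  0.81]
[0.56 0.16 0.22] err 0.0 rot 0.0 tilt 0.907 [ 0.08 -0.21 -0.56  2.34  0.98  0.23  0.23]
[0.57 0.08 0.2 ] err 0.0 rot 0.0 tilt 0.907 [ 0.06 -0.2  -0.33  2.39  0.94  0.07  0.44]
[0.575 0.044 0.19 ] err 0.0005 rot 0.001 tilt 0.906 [-0.31 -0.2   0.13  2.42  1.28  0.06  0.21]
[0.631 0.044 0.113] err 0.0 rot 0.0 tilt 0.907 [-0.96  0.13  0.86  2.38  3.48  0.25 -2.04]
[0.674 0.044 0.039] err 0.0 rot 0.0 tilt 0.907 [-0.77  0.47  0.7   2.29  3.55  0.48 -2.24]
global final
[ 1.11  1.18 -1.45  2.21  2.28  0.85  0.08]
[ 1.12  1.22 -1.46  2.21  2.28  0.87  0.12]
[ 1.12  1.23 -1.47  2.21  2.28  0.88  0.12]
[ 1.08  1.07 -1.39  2.21  2.29  0.78 -0.02]
[ 1.06  1.01 -1.36  2.21  2.3   0.74 -0.08]
[ 0.97  0.82 -1.22  2.21  2.35  0.61 -0.3 ]
[ 0.96  0.81 -1.21  2.21  2.36  0.6  -0.32]
[ 0.88  0.69 -1.1   2.21  2.43  0.53 -0.49]

[... 487 characters left out ...]
.19  0.39 -0.34  2.24  2.95  0.39 -1.36]
[ 0.13  0.38 -0.27  2.24  2.99  0.39 -1.42]
[ 0.09  0.38 -0.24  2.25  3.01  0.39 -1.45]
[-0.13  0.37 -0.    2.26  3.15  0.39 -1.64]
[-0.16  0.37  0.03  2.26  3.16  0.39 -1.67]
[-0.22  0.37  0.1   2.26  3.2   0.4  -1.73]
[-0.29  0.37  0.17  2.27  3.24  0.4  -1.78]
[-0.42  0.38  0.31  2.27  3.32  0.42 -1.9 ]
[-0.46  0.39  0.35  2.27  3.34  0.42 -1.93]
[-0.51  0.4   0.41  2.28  3.38  0.43 -1.98]
[-0.62  0.42  0.53  2.28  3.45  0.45 -2.08]
[-0.67  0.43  0.58  2.28  3.48  0.45 -2.13]
[-0.68  0.43  0.59  2.28  3.49  0.46 -2.14]
[-0.76  0.46  0.68  2.29  3.54  0.48 -2.22]
[-0.81  0.48  0.74  2.29  3.57  0.49 -2.28]
[-1.02  0.64  0.99  2.3   3.73  0.6  -2.56]
```

```bash
cat > plan3.py <<'E'
from sim import *
from workcell import manip
o=manip.get_obs(); q=o['joint_pos']; r=R.from_quat(o['ee_rot'])
for low in (.10,.14,.18):
  print(low); run(q,r,[[.52,.1,.48],[.52,.28,.40],[.52,.28,.25],[.52,.28,low],[.545,.19,max(low,.15)],[.56,.1,.18],[.575,.05,.185],[.631,.044,.113],[.674,.044,.039]])
E
python3 plan3.py
```

```text
0.1
[0.52 0.1  0.48] err 0.0097 rot 0.013 tilt 0.895 [-0.15 -0.5  -0.16  1.98  0.11  0.78  1.27]
[0.52 0.28 0.4 ] err 0.0 rot 0.0 tilt 0.907 [-0.11 -0.33 -0.61  2.    0.48  0.7   0.61]
[0.52 0.28 0.25] err 0.0 rot 0.0 tilt 0.907 [ 0.09 -0.2  -0.89  2.22  0.93  0.49  0.08]
[0.52 0.28 0.1 ] err 0.0 rot 0.0 tilt 0.907 [ 0.05  0.24 -0.96  2.34  1.78  0.74 -0.71]
[0.545 0.19  0.15 ] err 0.0 rot 0.0 tilt 0.907 [ 0.24 -0.05 -0.85  2.39  1.71  0.35 -0.56]
[0.56 0.1  0.18] err 0.0 rot 0.0 tilt 0.907 [ 0.36 -0.19 -0.67  2.41  1.79  0.06 -0.48]
[0.575 0.05  0.185] err 0.0009 rot 0.002 tilt 0.906 [-0.26 -0.19  0.06  2.42  1.54  0.06 -0.07]
[0.631 0.044 0.113] err 0.0 rot 0.0 tilt 0.907 [-0.76  0.11  0.64  2.37  3.36  0.24 -1.9 ]
[0.674 0.044 0.039] err 0.0 rot 0.0 tilt 0.907 [-0.62  0.42  0.52  2.28  3.45  0.44 -2.08]
0.14
[0.52 0.1  0.48] err 0.0097 rot 0.013 tilt 0.895 [-0.15 -0.5  -0.16  1.98  0.11  0.78  1.27]
[0.52 0.28 0.4 ] err 0.0 rot 0.0 tilt 0.907 [-0.11 -0.33 -0.61  2.    0.48  0.7   0.61]
[0.52 0.28 0.25] err 0.0 rot 0.0 tilt 0.907 [ 0.09 -0.2  -0.89  2.22  0.93  0.49  0.08]
[0.52 0.
[... 655 characters left out ...]
 0.0 rot 0.0 tilt 0.907 [-0.11 -0.33 -0.61  2.    0.48  0.7   0.61]
[0.52 0.28 0.25] err 0.0 rot 0.0 tilt 0.907 [ 0.09 -0.2  -0.89  2.22  0.93  0.49  0.08]
[0.52 0.28 0.18] err 0.0 rot 0.0 tilt 0.907 [ 0.14 -0.03 -1.    2.29  1.38  0.54 -0.36]
[0.545 0.19  0.18 ] err 0.0 rot 0.0 tilt 0.907 [ 0.25 -0.14 -0.84  2.37  1.43  0.28 -0.29]
[0.56 0.1  0.18] err 0.0 rot 0.0 tilt 0.907 [ 0.28 -0.18 -0.6   2.41  1.72  0.07 -0.41]
[0.575 0.05  0.185] err 0.0009 rot 0.002 tilt 0.906 [-0.26 -0.19  0.06  2.42  1.54  0.06 -0.07]
[0.631 0.044 0.113] err 0.0 rot 0.0 tilt 0.907 [-0.76  0.11  0.64  2.37  3.36  0.24 -1.9 ]
[0.674 0.044 0.039] err 0.0 rot 0.0 tilt 0.907 [-0.62  0.42  0.52  2.28  3.45  0.44 -2.08]
```

```bash
cat > plan4.py <<'E'
from sim import *
from workcell import manip
o=manip.get_obs(); q=o['joint_pos']; r=R.from_quat(o['ee_rot'])
run(q,r,[[.52,.1,.48],[.52,.26,.35],[.52,.26,.2],[.545,.18,.19],[.555,.1,.21],[.56,.05,.21],[.60,.044,.165],[.631,.044,.12],[.674,.044,.039],[.674,.044,.065],[.62,.044,.13],[.57,.06,.2],[.54,.2,.2],[.47,.34,.15],[.445,.36,.03],[.445,.36,.15]],n=20)
E
python3 plan4.py
```

```text
[0.52 0.1  0.48] err 0.0097 rot 0.013 tilt 0.895 [-0.15 -0.5  -0.16  1.98  0.11  0.78  1.27]
[0.52 0.26 0.35] err 0.0 rot 0.0 tilt 0.907 [-0.13 -0.33 -0.59  2.12  0.55  0.6   0.53]
[0.52 0.26 0.2 ] err 0.0 rot 0.0 tilt 0.907 [ 0.12 -0.14 -0.91  2.3   1.22  0.45 -0.21]
[0.545 0.18  0.19 ] err 0.0 rot 0.0 tilt 0.907 [ 0.21 -0.18 -0.77  2.37  1.31  0.25 -0.16]
[0.555 0.1   0.21 ] err 0.0 rot 0.0 tilt 0.907 [-0.02 -0.25 -0.31  2.41  0.87  0.13  0.45]
[0.56 0.05 0.21] err 0.0 rot 0.0 tilt 0.907 [-0.1  -0.27 -0.1   2.42  0.33  0.08  1.12]
[0.6   0.044 0.165] err 0.0 rot 0.0 tilt 0.907 [-0.84 -0.15  0.67  2.41  2.18  0.11 -0.64]
[0.631 0.044 0.12 ] err 0.0 rot 0.0 tilt 0.907 [-1.13  0.13  1.04  2.38  3.57  0.24 -2.13]
[0.674 0.044 0.039] err 0.0 rot 0.0 tilt 0.907 [-0.87  0.51  0.81  2.29  3.61  0.51 -2.35]
[0.674 0.044 0.065] err 0.0 rot 0.0 tilt 0.907 [-0.88  0.43  0.83  2.29  3.66  0.44 -2.35]
[0.62  0.044 0.13 ] err 0.0 rot 0.0 tilt 0.907 [-1.3   0.03  1.19  2.4   3.36  0.19 -1.86]
[0.57 0.06 0.2 ] err 0.0 rot 0.0 tilt 0.907 [-0.36 -0.24  0.12  2.42  1.13  0.11  0.33]
[0.54 0.2  0.2 ] err 0.0 rot 0.0 tilt 0.907 [-0.45 -0.17 -0.22  2.37  1.3   0.4  -0.15]
[0.47 0.34 0.15] err 0.0 rot 0.0 tilt 0.907 [-0.66  0.06 -0.45  2.3   1.4   0.74 -0.56]
[0.445 0.36  0.03 ] err 0.0 rot 0.0 tilt 0.907 [-0.75  0.38 -0.46  2.32  1.73  0.9  -1.  ]
[0.445 0.36  0.15 ] err 0.0 rot 0.0 tilt 0.907 [-0.7   0.07 -0.5   2.29  1.36  0.81 -0.58]
```

```bash
python3 t.py .53 .24 .42; python3 t.py .53 .04 .48
```

```text
tool delta [ 0.2838 -0.0636  0.092 ]
tool delta [ 0.0883 -0.0189  0.0338]
```

Emit:
send_rows --steps '[[[0.035,-0.008,0.011],0],[[0.071,-0.016,0.023],0],[[0.107,-0.024,0.034],0],[[0.142,-0.032,0.046],0],[[0.178,-0.04,0.057],0],[[0.213,-0.048,0.069],0],[[0.249,-0.056,0.08],0],[[0.284,-0.064,0.092],0]]'

```text
clock: 24.6
position: [0.5252, 0.2494, 0.4237]
ee_rot: [0.609, 0.66, 0.345, 0.273]
ft_force: [-0.3, -0.2, 0.7]
grip_width: 1.001
```

```bash
python3 s.py; python3 t.py .52 .26 .2;  python3 t.py .545 .18 .2
```

```text
[-0.154 -0.378 -0.487  2.003  0.379  0.693  0.772] [0.5252 0.2494 0.4237] [-0.3 -0.2  0.7]
[[-0.109, 0.615, 0.781], [0.992, 0.02, 0.123], [0.06, 0.788, -0.613]] tilt 0.9113203360598855
tool delta [-0.0023 -0.1793  0.1343]
tool delta [-0.0844 -0.1655  0.144 ]
```

Emit:
send_rows --steps '[[[0,-0.025,0.019],-0.02],[[0,-0.05,0.038],-0.04],[[0,-0.075,0.057],-0.06],[[0,-0.1,0.076],-0.076],[[0,-0.125,0.095],-0.076],[[0,-0.15,0.115],-0.076],[[-0.01,-0.17,0.132],-0.076],[[-0.03,-0.17,0.135],-0.076]]'

```text
clock: 25.6
position: [0.5287, 0.2311, 0.2034]
ee_rot: [0.584, 0.683, 0.333, 0.285]
ft_force: [0.5, -1.3, 0.4]
grip_width: 0.998
```

```bash
python3 s.py; cat > plan5.py <<'E'
from sim import *
from workcell import manip
o=manip.get_obs(); q=o['joint_pos']; r=R.from_quat(o['ee_rot'])
run(q,r,[[.55,.14,.2],[.555,.1,.21],[.56,.05,.21],[.60,.044,.165],[.631,.044,.12],[.674,.046,.039],[.674,.044,.065],[.62,.044,.13],[.57,.06,.2],[.54,.2,.2],[.47,.34,.15],[.445,.36,.03],[.445,.36,.15]],n=20)
E
python3 plan5.py;python3 t.py .555 .1 .21
```

```text
[ 0.285 -0.207 -0.952  2.328  1.127  0.303  0.008] [0.5287 0.2311 0.2034] [ 0.5 -1.3  0.4]
[[-0.156, 0.608, 0.779], [0.988, 0.096, 0.123], [-0.0, 0.788, -0.615]] tilt 0.9079407095782492
[0.55 0.14 0.2 ] err 0.0 rot 0.0 tilt 0.908 [ 0.25 -0.24 -0.66  2.39  1.03  0.12  0.29]
[0.555 0.1   0.21 ] err 0.0 rot 0.0 tilt 0.908 [-0.05 -0.26 -0.27  2.41  0.79  0.12  0.64]
[0.56 0.05 0.21] err 0.0 rot 0.0 tilt 0.908 [-0.09 -0.26 -0.08  2.42 -0.02  0.08  1.57]
[0.6   0.044 0.165] err 0.0 rot 0.0 tilt 0.908 [-1.   -0.19  0.83  2.42  2.14  0.12 -0.47]
[0.631 0.044 0.12 ] err 0.0 rot 0.0 tilt 0.908 [-1.15  0.14  1.08  2.38  3.71  0.27 -2.17]
[0.674 0.046 0.039] err 0.0 rot 0.0 tilt 0.908 [-0.9   0.55  0.86  2.29  3.68  0.55 -2.35]
[0.674 0.044 0.065] err 0.0 rot 0.0 tilt 0.908 [-0.92  0.45  0.88  2.29  3.74  0.48 -2.36]
[0.62  0.044 0.13 ] err 0.0 rot 0.0 tilt 0.908 [-1.29  0.04  1.21  2.4   3.53  0.2  -1.94]
[0.57 0.06 0.2 ] err 0.0 rot 0.0 tilt 0.908 [-0.35 -0.24  0.13  2.42  1.    0.09  0.55]
[0.54 0.2  0.2 ] err 0.0 rot 0.0 tilt 0.908 [-0.33 -0.18 -0.32  2.37  1.29  0.35 -0.06]
[0.47 0.34 0.15] err 0.0 rot 0.0 tilt 0.908 [-0.53  0.05 -0.57  2.3   1.42  0.73 -0.48]
[0.445 0.36  0.03 ] err 0.0 rot 0.0 tilt 0.908 [-0.64  0.39 -0.56  2.33  1.77  0.92 -0.92]
[0.445 0.36  0.15 ] err 0.0 rot 0.0 tilt 0.908 [-0.58  0.07 -0.61  2.29  1.38  0.79 -0.5 ]
tool delta [-0.1336  0.0086  0.0003]
```

```bash
cat > plan6.py <<'E'
from sim import *
from workcell import manip
o=manip.get_obs(); q=o['joint_pos']; r=R.from_quat(o['ee_rot'])
run(q,r,[[.545,.19,.165],[.56,.12,.175],[.57,.08,.18],[.58,.05,.18],[.60,.044,.155],[.631,.044,.12],[.674,.046,.039]],n=20)
print()
run(q,r,[[.555,.12,.18],[.575,.08,.18],[.585,.05,.175],[.60,.044,.15],[.631,.044,.11],[.674,.046,.039]],n=20)
E
python3 plan6.py
```

```text
[0.545 0.19  0.165] err 0.0 rot 0.0 tilt 0.908 [ 0.39 -0.11 -0.96  2.38  1.63  0.26 -0.4 ]
[0.56  0.12  0.175] err 0.0 rot 0.0 tilt 0.908 [ 0.37 -0.17 -0.72  2.41  1.9   0.09 -0.54]
[0.57 0.08 0.18] err 0.0 rot 0.0 tilt 0.908 [-0.03 -0.16 -0.23  2.42  1.92  0.06 -0.44]
[0.58 0.05 0.18] err 0.0018 rot 0.003 tilt 0.905 [-0.45 -0.18  0.26  2.42  1.76  0.06 -0.17]
[0.6   0.044 0.155] err 0.0 rot 0.0 tilt 0.908 [-0.81 -0.11  0.66  2.42  2.76  0.11 -1.13]
[0.631 0.044 0.12 ] err 0.0 rot 0.0 tilt 0.908 [-1.08  0.13  1.01  2.38  3.66  0.25 -2.12]
[0.674 0.046 0.039] err 0.0 rot 0.0 tilt 0.908 [-0.86  0.52  0.82  2.29  3.66  0.53 -2.3 ]

[0.555 0.12  0.18 ] err 0.0 rot 0.0 tilt 0.908 [ 0.34 -0.19 -0.7   2.41  1.72  0.07 -0.36]
[0.575 0.08  0.18 ] err 0.0 rot 0.0 tilt 0.908 [-0.02 -0.15 -0.23  2.41  1.97  0.06 -0.48]
[0.585 0.05  0.175] err 0.0001 rot 0.0 tilt 0.908 [-0.46 -0.16  0.27  2.42  2.2   0.06 -0.62]
[0.6   0.044 0.15 ] err 0.0 rot 0.0 tilt 0.908 [-0.73 -0.09  0.58  2.42  2.95  0.12 -1.34]
[0.631 0.044 0.11 ] err 0.0 rot 0.0 tilt 0.908 [-0.77  0.13  0.67  2.37  3.5   0.26 -1.94]
[0.674 0.046 0.039] err 0.0 rot 0.0 tilt 0.908 [-0.65  0.43  0.58  2.28  3.53  0.47 -2.08]
```

```bash
python3 t.py .555 .12 .18
```

```text
tool delta [-0.1138 -0.0131  0.0212]
```

Emit:
send_rows --steps '[[[-0.014,-0.002,0.003],0],[[-0.028,-0.003,0.005],0],[[-0.042,-0.005,0.008],0],[[-0.057,-0.006,0.011],0],[[-0.071,-0.008,0.013],0],[[-0.085,-0.01,0.016],0],[[-0.1,-0.012,0.019],0],[[-0.114,-0.013,0.021],0]]'

```text
clock: 26.6
position: [0.5561, 0.1185, 0.1828]
ee_rot: [0.584, 0.682, 0.334, 0.286]
ft_force: [-0.2, -0.2, 1.0]
grip_width: 0.999
```

```bash
python3 s.py; python3 t.py .575 .08 .18;python3 t.py .585 .05 .175
```

```text
[ 0.326 -0.195 -0.678  2.411  1.684  0.073 -0.325] [0.5561 0.1185 0.1828] [-0.2 -0.2  1. ]
[[-0.154, 0.605, 0.781], [0.988, 0.094, 0.121], [-0.0, 0.79, -0.613]] tilt 0.9115041235405363
tool delta [-0.0409  0.0055  0.0118]
tool delta [-0.0721  0.0048  0.019 ]
```

Emit:
send_rows --steps '[[[-0.01,0.001,0.003],0],[[-0.02,0.003,0.006],0],[[-0.03,0.004,0.009],0],[[-0.04,0.005,0.012],0],[[-0.05,0.005,0.014],0],[[-0.06,0.005,0.016],0],[[-0.068,0.005,0.018],0],[[-0.074,0.005,0.019],0]]'

```text
clock: 27.6
position: [0.5877, 0.0499, 0.1752]
ee_rot: [0.584, 0.682, 0.333, 0.287]
ft_force: [-0.8, -0.6, 0.8]
grip_width: 0.998
```

```bash
python3 s.py; python3 t.py .60 .046 .15;python3 t.py .631 .044 .11; python3 - <<'E'
from h import *
p,d=grab('scene','scene6'); q,e=grab('top','top6')
c=np.hstack([cv2.resize(p[80:330,230:450],(380,432)),cv2.resize(q[130:360,200:420],(413,432))]);cv2.imwrite('pics/c6.png',c[:,:,::-1])
E
```

```text
[-0.466 -0.152  0.286  2.416  2.238  0.065 -0.652] [0.5877 0.0499 0.1752] [-0.8 -0.6  0.8]
[[-0.153, 0.606, 0.781], [0.988, 0.095, 0.12], [-0.001, 0.79, -0.613]] tilt 0.9103592679069568
tool delta [-0.0057 -0.0128  0.0246]
tool delta [-0.0124 -0.0258  0.0731]
```

View pics/c6.png

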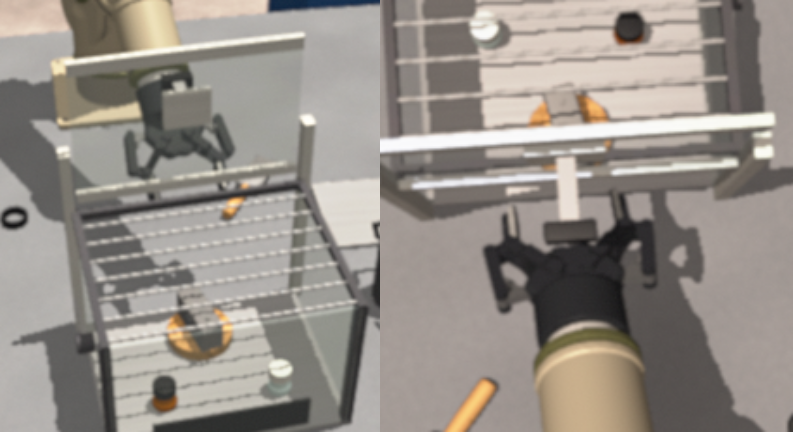

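Emit:
send_rows --steps '[[[-0.002,-0.005,0.008],0],[[-0.004,-0.009,0.016],0],[[-0.006,-0.013,0.025],0],[[-0.008,-0.016,0.035],0],[[-0.009,-0.019,0.045],0],[[-0.01,-0.022,0.055],0],[[-0.011,-0.024,0.065],0],[[-0.012,-0.026,0.073],0]]'

```text
clock: 28.7
position: [0.6308, 0.0452, 0.1095]
ee_rot: [0.584, 0.682, 0.333, 0.286]
ft_force: [-1.0, 0.3, 0.1]
grip_width: 0.998
```

```bash
python3 s.py; python3 t.py .6736 .0447 .0385
```

```text
[-0.686  0.125  0.576  2.371  3.429  0.257 -1.878] [0.6308 0.0452 0.1095] [-1.   0.3  0.1]
[[-0.153, 0.607, 0.78], [0.988, 0.095, 0.12], [-0.001, 0.789, -0.614]] tilt 0.9097869393108597
tool delta [-0.0069 -0.0301  0.077 ]
```

Emit:
send_rows --steps '[[[-0.003,-0.004,0.01],0],[[-0.005,-0.008,0.02],0],[[-0.007,-0.012,0.03],0],[[-0.007,-0.016,0.04],0],[[-0.007,-0.02,0.05],0],[[-0.007,-0.024,0.06],0],[[-0.007,-0.028,0.07],0],[[-0.007,-0.03,0.076],0]]'

```text
clock: 29.7
position: [0.6733, 0.0447, 0.0393]
ee_rot: [0.584, 0.682, 0.333, 0.287]
ft_force: [-0.8, -0.3, 0.8]
grip_width: 0.997
```

```bash
python3 s.py; python3 - <<'E'
from h import *
p,d=grab('scene','scene7'); q,e=grab('top','top7')
c=np.hstack([cv2.resize(p[200:330,280:420],(430,400)),cv2.resize(q[150:270,240:350],(367,400))]);cv2.imwrite('pics/c7.png',c[:,:,::-1])
E
```

```text
[-0.591  0.416  0.508  2.281  3.482  0.455 -2.014] [0.6733 0.0447 0.0393] [-0.8 -0.3  0.8]
[[-0.153, 0.606, 0.781], [0.988, 0.095, 0.12], [-0.001, 0.79, -0.613]] tilt 0.9106153312051324
```

View pics/c7.png

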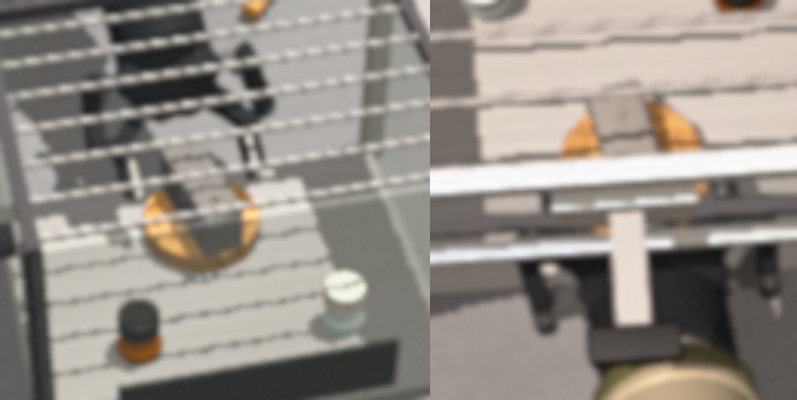

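Emit:
send_rows --steps '[[[0,0,0],0],[[0,0,0],0],[[0,0,0],0],[[0,0,0],0],[[0,0,0],0],[[0,0,0],0],[[0,0,0],0],[[0,0,0],0]]' --hand 0 --force 35

```text
clock: 30.8
position: [0.6734, 0.0448, 0.0405]
ee_rot: [0.584, 0.682, 0.334, 0.287]
ft_force: [-2.7, 0.1, 5.8]
grip_width: 0.368
```

```bash
python3 s.py; python3 - <<'E'
from h import *
p,d=grab('scene','scene8'); q,e=grab('top','top8')
c=np.hstack([cv2.resize(p[200:330,280:420],(430,400)),cv2.resize(q[150:270,240:350],(367,400))]);cv2.imwrite('pics/c8.png',c[:,:,::-1])
E
```

```text
[-0.591  0.413  0.509  2.281  3.482  0.454 -2.014] [0.6734 0.0448 0.0405] [-2.7  0.1  5.8]
[[-0.153, 0.605, 0.782], [0.988, 0.095, 0.121], [-0.001, 0.791, -0.612]] tilt 0.9122029160786045
```

View pics/c8.png

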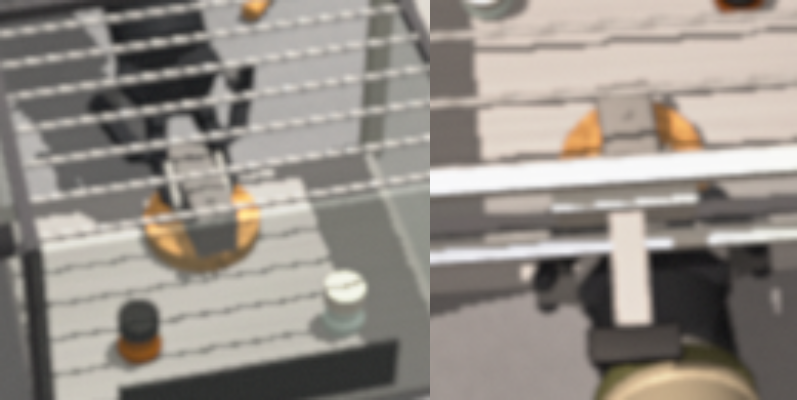

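```bash
cat > plan7.py <<'E'
from sim import *
from workcell import manip
o=manip.get_obs(); q=o['joint_pos']; r=R.from_quat(o['ee_rot'])
run(q,r,[[.674,.045,.065],[.631,.046,.115],[.605,.06,.14],[.58,.09,.155],[.555,.14,.165],[.53,.2,.18],[.46,.34,.14],[.445,.36,.03],[.445,.36,.15]],n=16)
m=r.as_matrix(); p=np.array([.6734,.0448,.0405])
for w in [[.674,.045,.065],[.631,.046,.115],[.605,.06,.14],[.58,.09,.155],[.555,.14,.165],[.53,.2,.18],[.46,.34,.14]]: print(w,(m.T@(np.array(w)-p)).round(4)); p=np.array(w)
E
python3 plan7.py
```

```text
[0.674 0.045 0.065] err 0.0 rot 0.0 tilt 0.912 [-0.6   0.34  0.51  2.28  3.51  0.39 -2.01]
[0.631 0.046 0.115] err 0.0 rot 0.0 tilt 0.912 [-0.71  0.11  0.59  2.37  3.41  0.24 -1.86]
[0.605 0.06  0.14 ] err 0.0 rot 0.0 tilt 0.912 [-0.78 -0.04  0.6   2.42  2.89  0.16 -1.32]
[0.58  0.09  0.155] err 0.0 rot 0.0 tilt 0.912 [-0.1  -0.08 -0.19  2.42  2.37  0.15 -0.9 ]
[0.555 0.14  0.165] err 0.0 rot 0.0 tilt 0.912 [ 0.14 -0.13 -0.59  2.42  1.84  0.19 -0.51]
[0.53 0.2  0.18] err 0.0 rot 0.0 tilt 0.912 [ 0.09 -0.17 -0.73  2.39  1.42  0.3  -0.24]
[0.46 0.34 0.14] err 0.0 rot 0.0 tilt 0.912 [-0.15  0.12 -0.99  2.31  1.49  0.8  -0.54]
[0.445 0.36  0.03 ] err 0.0 rot 0.0 tilt 0.912 [-0.34  0.51 -0.88  2.32  1.83  1.07 -0.86]
[0.445 0.36  0.15 ] err 0.0 rot 0.0 tilt 0.912 [-0.18  0.13 -1.01  2.28  1.43  0.85 -0.51]
[0.674, 0.045, 0.065] [ 0.0001  0.0198 -0.0145]
[0.631, 0.046, 0.115] [ 0.0075  0.0136 -0.0641]
[0.605, 0.06, 0.14] [ 0.0178  0.0054 -0.0339]
[0.58, 0.09, 0.155] [ 0.0335 -0.0004 -0.0251]
[0.555, 0.14, 0.165] [ 0.0532 -0.0025 -0.0196]
[0.53, 0.2, 0.18] [ 0.0631  0.0024 -0.0215]
[0.46, 0.34, 0.14] [ 0.1491 -0.0607 -0.0134]
```

Emit:
send_rows --steps '[[[0,0.004,-0.003],0],[[0,0.009,-0.007],0],[[0,0.015,-0.011],0],[[0,0.02,-0.015],0],[[0.001,0.022,-0.025],0],[[0.002,0.025,-0.035],0],[[0.004,0.027,-0.047],0],[[0.005,0.029,-0.058],0]]'

```text
clock: 31.9
position: [0.6439, 0.0455, 0.099]
ee_rot: [0.584, 0.682, 0.334, 0.287]
ft_force: [-0.1, 0.6, -0.3]
grip_width: 0.371
```

```bash
python3 s.py; python3 - <<'E'
from h import *
p,d=grab('scene','scene9')
cv2.imwrite('pics/c9.png',cv2.resize(p[180:330,270:430,::-1],(640,600)))
E
for w in ".631 .046 .115" ".605 .06 .14" ".58 .09 .155"; do python3 t.py $w; done
```

```text
[-0.659  0.187  0.558  2.345  3.476  0.294 -1.942] [0.6439 0.0455 0.099 ] [-0.1  0.6 -0.3]
[[-0.153, 0.605, 0.781], [0.988, 0.095, 0.121], [-0.001, 0.79, -0.613]] tilt 0.9111930387871131
tool delta [ 0.0026  0.0045 -0.0191]
tool delta [ 0.0204  0.0099 -0.053 ]
tool delta [ 0.0539  0.0094 -0.0781]
```

View pics/c9.png

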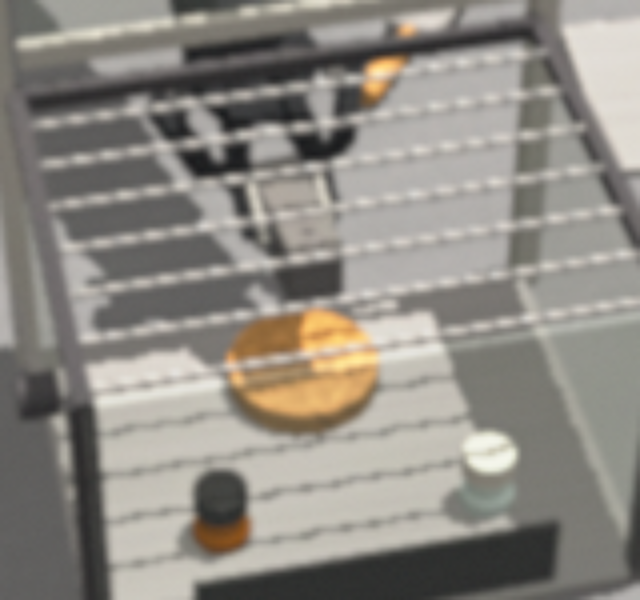

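Emit:
send_rows --steps '[[[0.001,0.002,-0.01],0],[[0.003,0.005,-0.02],0],[[0.009,0.007,-0.031],0],[[0.015,0.009,-0.042],0],[[0.02,0.01,-0.053],0],[[0.029,0.01,-0.06],0],[[0.037,0.01,-0.066],0],[[0.045,0.009,-0.072],0]]'

```text
clock: 32.95
position: [0.5879, 0.0811, 0.1496]
ee_rot: [0.584, 0.682, 0.334, 0.287]
ft_force: [-0.2, -0.2, -1.0]
grip_width: 0.371
```

```bash
python3 s.py; 
for w in ".58 .09 .155" ".555 .14 .165" ".53 .2 .18"; do python3 t.py $w; done
```

```text
[-0.232 -0.06  -0.031  2.416  2.537  0.15  -1.039] [0.5879 0.0811 0.1496] [-0.2 -0.2 -1. ]
[[-0.154, 0.605, 0.781], [0.988, 0.095, 0.121], [-0.001, 0.791, -0.612]] tilt 0.9118831893404279
tool delta [ 0.01    0.0004 -0.0084]
tool delta [ 0.0632 -0.0021 -0.028 ]
tool delta [ 0.1263  0.0003 -0.0495]
```

```bash
cat > plan8.py <<'E'
from sim import *
from workcell import manip
o=manip.get_obs(); q=o['joint_pos']; r=R.from_quat(o['ee_rot'])
W=[[.55,.135,.172],[.528,.165,.2],[.515,.21,.2],[.46,.33,.15],[.425,.36,.05]]
run(q,r,W,n=16)
for w in W: print(w,(r.as_matrix().T@(np.array(w)-o['position'])).round(4))
E
python3 plan8.py
```

```text
[0.55  0.135 0.172] err 0.0 rot 0.0 tilt 0.912 [ 0.35 -0.18 -0.76  2.42  1.82  0.12 -0.51]
[0.528 0.165 0.2  ] err 0.0 rot 0.0 tilt 0.912 [ 0.2  -0.28 -0.71  2.41  1.05  0.17  0.18]
[0.515 0.21  0.2  ] err 0.0 rot 0.0 tilt 0.912 [ 0.21 -0.27 -0.86  2.39  1.09  0.26  0.04]
[0.46 0.33 0.15] err 0.0 rot 0.0 tilt 0.912 [ 0.13  0.1  -1.23  2.31  1.48  0.78 -0.49]
[0.425 0.36  0.05 ] err 0.0 rot 0.0 tilt 0.912 [-0.21  0.52 -1.07  2.33  1.79  1.15 -0.8 ]
[0.55, 0.135, 0.172] [ 0.059  -0.0001 -0.0368]
[0.528, 0.165, 0.2] [ 0.092   0.0116 -0.0675]
[0.515, 0.21, 0.2] [ 0.1385  0.008  -0.0722]
[0.46, 0.33, 0.15] [ 0.2656 -0.0534 -0.0701]
[0.425, 0.36, 0.05] [ 0.3007 -0.1508 -0.0325]
```

Emit:
send_rows --steps '[[[0.012,0,-0.008],0],[[0.024,0,-0.015],0],[[0.036,0,-0.023],0],[[0.048,0,-0.03],0],[[0.059,0,-0.037],0],[[0.07,0.004,-0.047],0],[[0.081,0.008,-0.057],0],[[0.092,0.012,-0.067],0]]'

```text
clock: 33.95
position: [0.5327, 0.1591, 0.1973]
ee_rot: [0.584, 0.681, 0.334, 0.289]
ft_force: [0.0, 0.5, -0.2]
grip_width: 0.371
```

```bash
python3 s.py; python3 - <<'E'
from h import *
p,d=grab('scene','scene10');q,e=grab('top','top10')
c=np.hstack([cv2.resize(p[80:330,230:450],(380,432)),cv2.resize(q[130:360,200:420],(413,432))]);cv2.imwrite('pics/c10.png',c[:,:,::-1])
E
for w in ".515 .21 .2" ".46 .33 .15"; do python3 t.py $w; done
```

```text
[ 0.331 -0.281 -0.808  2.41   1.057  0.132  0.172] [0.5327 0.1591 0.1973] [ 0.   0.5 -0.2]
[[-0.149, 0.602, 0.784], [0.989, 0.094, 0.116], [-0.004, 0.793, -0.61]] tilt 0.9151995871582636
tool delta [ 0.0508 -0.0046 -0.0091]
tool delta [ 0.1778 -0.066  -0.0075]
```

View pics/c10.png

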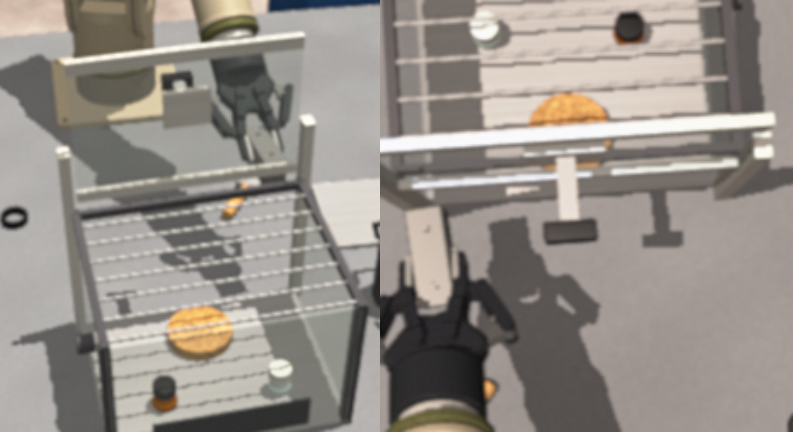

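```bash
python3 - <<'E'
from h import *
f=lambda a:[200+(a[0]-380)/413*220,130+a[1]/432*230]
print(onplane('top',[f([408,210]),f([445,207]),f([417,300]),f([452,300])],.226).round(4).tolist())
print(onplane('top',[f([385,180]),f([437,213])],.0).round(4).tolist())
E
```

```text
[[0.568, 0.1796, 0.226], [0.5702, 0.148, 0.226], [0.4911, 0.1714, 0.226], [0.4906, 0.1418, 0.226]]
[[0.6248, 0.2431, 0.0], [0.5886, 0.1877, 0.0]]
```

Emit:
send_rows --steps '[[[0.015,-0.004,-0.008],0],[[0.035,-0.008,-0.013],0],[[0.055,-0.012,-0.014],0],[[0.08,-0.022,-0.013],0],[[0.105,-0.034,-0.011],0],[[0.13,-0.046,-0.01],0],[[0.155,-0.056,-0.009],0],[[0.178,-0.066,-0.008],0]]'

```text
clock: 35.05
position: [0.4661, 0.3153, 0.1553]
ee_rot: [0.584, 0.681, 0.334, 0.29]
ft_force: [-0.8, -1.6, -1.0]
grip_width: 0.37
```

```bash
python3 s.py; for w in ".437 .361 .08" ".437 .361 .035" ".437 .361 .024"; do python3 t.py $w; done
```

```text
[ 0.4    0.105 -1.461  2.326  1.493  0.763 -0.466] [0.4661 0.3153 0.1553] [-0.8 -1.6 -1. ]
[[-0.15, 0.601, 0.785], [0.989, 0.096, 0.115], [-0.006, 0.793, -0.609]] tilt 0.9164534176957105
tool delta [ 0.05   -0.0729  0.0282]
tool delta [ 0.0503 -0.1086  0.0556]
tool delta [ 0.0504 -0.1173  0.0623]
```

Emit:
send_rows --steps '[[[0.008,-0.009,0.003],0],[[0.016,-0.018,0.007],0],[[0.025,-0.027,0.01],0],[[0.033,-0.037,0.014],0],[[0.04,-0.047,0.018],0],[[0.046,-0.057,0.022],0],[[0.05,-0.066,0.025],0],[[0.05,-0.073,0.028],0]]'

```text
clock: 36.05
position: [0.4343, 0.3612, 0.078]
ee_rot: [0.584, 0.682, 0.332, 0.288]
ft_force: [-0.3, -0.5, -0.9]
grip_width: 0.372
```

```bash
python3 s.py; python3 - <<'E'
from h import *
p,d=grab('scene','scene11');q,e=grab('top','top11')
c=np.hstack([cv2.resize(p[120:280,380:540],(400,400)),cv2.resize(q[230:410,60:240],(400,400))]);cv2.imwrite('pics/c11.png',c[:,:,::-1])
E
for w in ".437 .361 .035" ".437 .361 .024"; do python3 t.py $w; done
```

```text
[-0.075  0.504 -1.204  2.311  1.745  1.152 -0.701] [0.4343 0.3612 0.078 ] [-0.3 -0.5 -0.9]
[[-0.151, 0.606, 0.781], [0.988, 0.097, 0.117], [-0.005, 0.789, -0.614]] tilt 0.9095429860661758
tool delta [ 0.0004 -0.0315  0.0285]
tool delta [ 0.0004 -0.0402  0.0353]
```

View pics/c11.png

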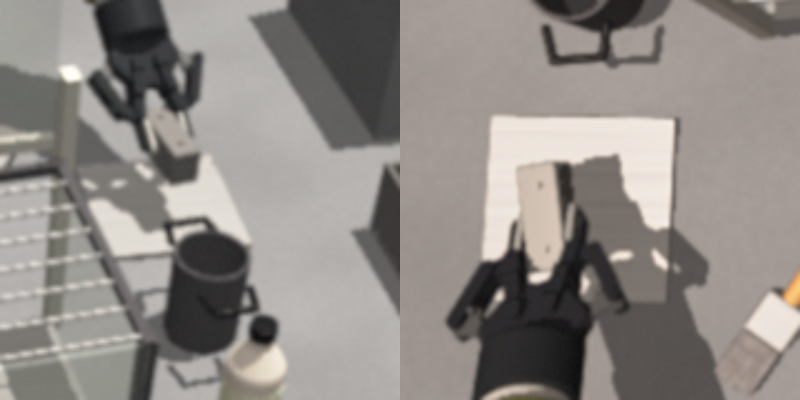

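```bash
python3 - <<'E'
from h import *
f=lambda a:[60+(a[0]-400)/400*180,230+a[1]/400*180]
print(onplane('top',[f([517,166]),f([568,163]),f([565,270]),f([523,262])],.104).round(4).tolist())
E
```

```text
[[0.4705, 0.3807, 0.104], [0.4722, 0.3405, 0.104], [0.3876, 0.3406, 0.104], [0.3946, 0.3736, 0.104]]
```

Emit:
send_rows --steps '[[[0,-0.007,0.006],0],[[0,-0.014,0.011],0],[[0,-0.021,0.017],0],[[0,-0.028,0.022],0],[[0,-0.033,0.026],0],[[0,-0.036,0.028],0],[[0,-0.038,0.03],0],[[0,-0.0395,0.031],0]]'

```text
clock: 37.15
position: [0.4344, 0.3602, 0.0279]
ee_rot: [0.584, 0.683, 0.331, 0.288]
ft_force: [-0.2, 0.1, -0.5]
grip_width: 0.373
```

```bash
python3 s.py
```

```text
[-0.177  0.642 -1.088  2.315  1.878  1.225 -0.804] [0.4344 0.3602 0.0279] [-0.2  0.1 -0.5]
[[-0.15, 0.607, 0.78], [0.989, 0.098, 0.114], [-0.007, 0.788, -0.615]] tilt 0.9082162035357327
```

Emit:
send_rows --steps '[[[0,-0.0008,0.0006],0],[[0,-0.0016,0.0012],0],[[0,-0.0023,0.0018],0],[[0,-0.003,0.0024],0],[[0,-0.0037,0.0029],0],[[0,-0.0043,0.0033],0],[[0,-0.0043,0.0033],0],[[0,-0.0043,0.0033],0]]'

```text
clock: 38.15
position: [0.4343, 0.3602, 0.0226]
ee_rot: [0.584, 0.683, 0.331, 0.288]
ft_force: [-1.0, -1.4, 2.2]
grip_width: 0.372
```

```bash
python3 s.py
```

```text
[-0.187  0.657 -1.076  2.315  1.892  1.232 -0.814] [0.4343 0.3602 0.0226] [-1.  -1.4  2.2]
[[-0.151, 0.607, 0.78], [0.989, 0.098, 0.114], [-0.007, 0.788, -0.615]] tilt 0.9083488479510773
```

Emit:
send_rows --steps '[[[0,0,0],0],[[0,0,0],0],[[0,0,0],0],[[0,0,0],0],[[0,0,0],0],[[0,0,0],0],[[0,0,0],0],[[0,0,0],0]]' --hand 1

```text
clock: 39.15
position: [0.4343, 0.3601, 0.0224]
ee_rot: [0.584, 0.683, 0.33, 0.288]
ft_force: [-0.4, -0.2, 0.1]
grip_width: 0.999
```

```bash
python3 s.py; python3 - <<'E'
from h import *
p,d=grab('scene','scene12');q,e=grab('top','top12')
c=np.hstack([cv2.resize(p[120:280,380:540],(400,400)),cv2.resize(q[230:410,60:240],(400,400))]);cv2.imwrite('pics/c12.png',c[:,:,::-1])
E
```

```text
[-0.187  0.657 -1.076  2.315  1.892  1.232 -0.814] [0.4343 0.3601 0.0224] [-0.4 -0.2  0.1]
[[-0.151, 0.607, 0.78], [0.989, 0.099, 0.114], [-0.008, 0.788, -0.615]] tilt 0.9079909820841942
```

View pics/c12.png

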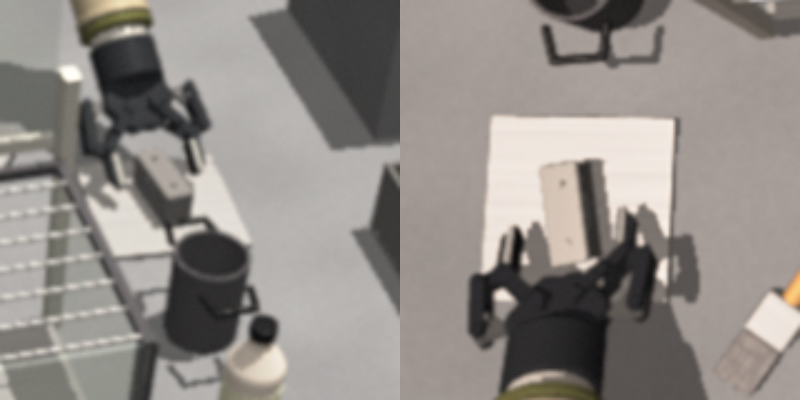

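Emit:
send_rows --steps '[[[0,0.01,-0.01],0],[[0,0.02,-0.018],0],[[0,0.032,-0.027],0],[[0,0.045,-0.036],0],[[0,0.057,-0.046],0],[[0,0.07,-0.056],0],[[0,0.083,-0.066],0],[[0,0.095,-0.075],0]]'

```text
clock: 40.25
position: [0.4334, 0.361, 0.1443]
ee_rot: [0.584, 0.683, 0.331, 0.289]
ft_force: [0.8, -0.5, 0.1]
grip_width: 0.997
```

Emit:
send_rows --steps '[[[0,0.015,-0.012],0],[[0,0.03,-0.024],0],[[0,0.05,-0.04],0],[[0,0.07,-0.055],0],[[0,0.09,-0.07],0],[[0,0.11,-0.086],0],[[0,0.11,-0.086],0],[[0,0.11,-0.086],0]]'

```text
clock: 41.25
position: [0.4329, 0.3618, 0.2824]
ee_rot: [0.584, 0.683, 0.33, 0.289]
ft_force: [0.2, -0.9, -0.1]
grip_width: 1.0
```

```bash
python3 s.py; python3 - <<'E'
from h import *
p,d=grab('scene','scene13');q,e=grab('top','top13')
g=q.astype(int)
c=cv2.resize(q[260:390,80:210],(600,600),interpolation=cv2.INTER_CUBIC);cv2.imwrite('pics/c13.png',c[:,:,::-1])
E
```

```text
[ 0.053 -0.301 -1.09   2.149  0.732  0.681  0.154] [0.4329 0.3618 0.2824] [ 0.2 -0.9 -0.1]
[[-0.151, 0.607, 0.78], [0.989, 0.099, 0.114], [-0.008, 0.788, -0.615]] tilt 0.9079825359543623
```

View pics/scene13.png

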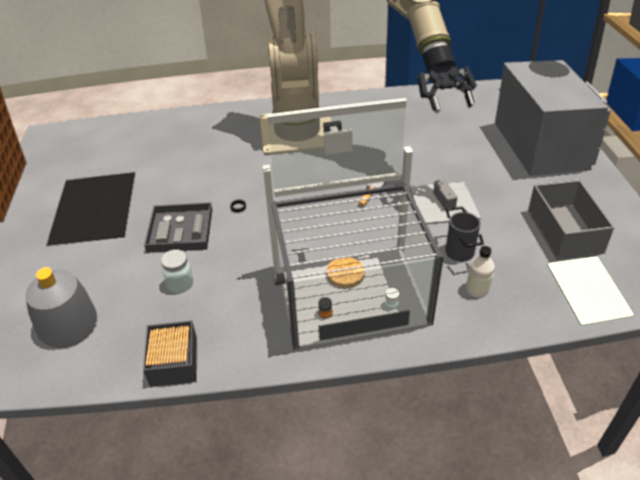

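View pics/c13.png

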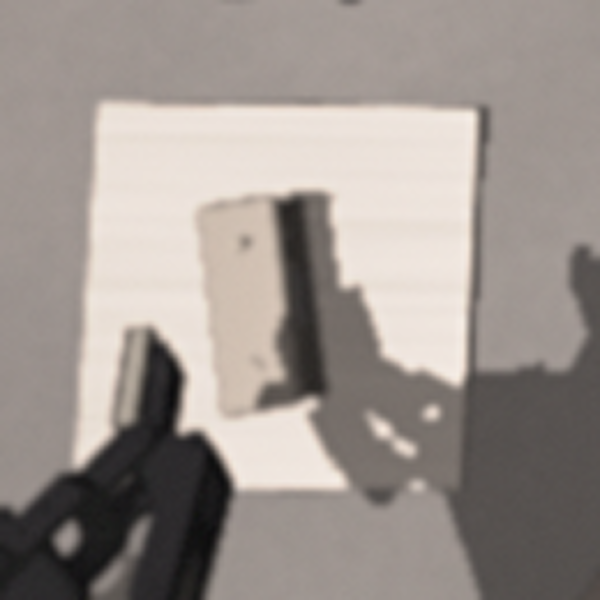

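View pics/top13.png

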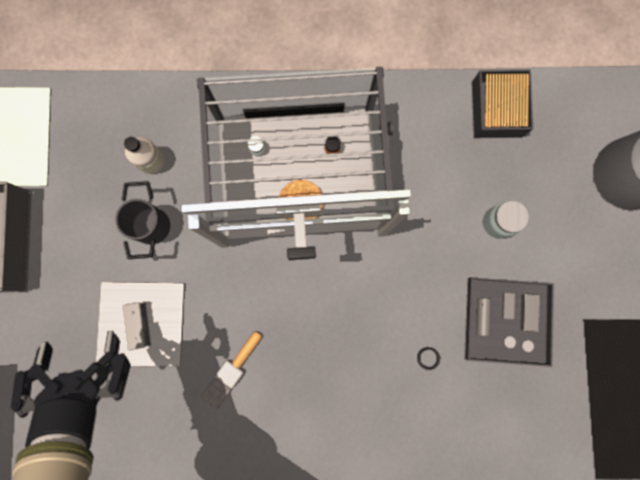

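The van stands roof up near the board's middle, roof centre at about (137,325) in the top view, with board visible all round it. The sash is still up, and the other things look to be where they started. Handing in.

```bash
python3 - <<'E'
from h import *
a=np.load('pics/top0.npz')['p'].astype(int);b=np.load('pics/top13.npz')['p'].astype(int)
d=np.abs(a-b).sum(2)>90
for n,(u,v,w) in dict(jar=(508,218,22),rinse=(140,222,30),paint=(333,145,12),bpot=(257,145,12),brush_handle=(247,350,14),cap=(428,358,16)).items(): print(n,d[v-w:v+w,u-w:u+w].mean().round(3))
print(manip.hand_in())
E
```

```text
jar 0.0
rinse 0.0
paint 0.0
bpot 0.0
brush_handle 0.0
cap 0.0
the job is handed in; nothing more can be done
None
```

I raised the sash about 207 mm by its pull and let go; it stayed up. I then took the van off the stand and set it roof up on the painting board, and handed the job in at about 41 s of the 67 s allowed.

- **Reaching in:** The moves only shift the tool and turn it about its own axis, so they offer no direct tilt. I tilted the tool about 52° by pushing it against the limit of joint 6 until the commanded pose kept the tilt. With that tilt the hand could go in under the raised sash.
- **Grip:** The van stood about 0.09 rad off the jaws' line, and closing the jaws turned it square. The fingertips pressed the stand with about 6 N while closing.
- **Set-down:** I lowered the van until it touched the board with about 2 N, opened the fingers and lifted clear.

**Last checks:**
- The final pictures show the van upright near the middle of the board, with board visible on all sides.
- They also show the sash up and the gripper well clear of everything.
- The top view shows no change at the jar, rinse pot, both booth pots, brush handle or cap. For the brush I compared only the handle; its head lay in the arm's shadow.
- No check failed. Two rough readings of the van's heading disagreed slightly (0.23 and 0.33 rad), and the jaws closing on it made that not matter.

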